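Put the stray nut away in the tilting parts drum

ROBOT

A 6-joint arm with a two-finger parallel gripper is mounted at the origin on the work surface. World frame = base frame: x ahead of the robot, y to its left, z up, the work surface at z = 0. Lengths are in m, angles in rad, forces in N, time in s.
With the tool pointing down it reaches from about 0.375 to 0.9 m from the base axis. Payload 3.1 kg.
Tool frame: the origin (TCP) lies between the finger pads; the fingertips stand 19 mm ahead of it and the grasp point (between the pads) is the TCP; z points along the fingers, y is the direction in which the jaws open and shut (so a half turn about z gives the same grasp; the last joint's range is limited). The gripper opens to 87 mm and grips with 3 to 60 N. Pads are 19 mm wide; open, the fingers measure 117 mm over their backs; the gripper's body (75 mm by 190 mm) begins 51 mm behind the grasp point.
Start: joints at [-1.401, 0.527, 1.433, -0, 1.181, -0.178], TCP at [0.214, -0.587, 0.242] pointing down, gripper open.
Joint ranges: [-3.08, 3.08], [-0.75, 2.2], [0.22, 2.44], [-1.43, 4.57], [0, 2.65], [-2.85, 2.85]. Speed limits (rad/s): [2.79, 2.79, 3.14, 3.14, 3.14, 3.14].

INTERFACE

Orientations are given as a unit quaternion [x, y, z, w].
In Python, from station import env, capture, order gives the robot as it stands.
- The arm moves only by the shell command python3 -m inch 'ROWS' [FORCE]. ROWS is JSON, a list of rows, each a list of 5 numbers: the shift along the world's x, y, z in mm, then the turn about the world's z in degrees, then the opening in per cent of the stroke, from 0 (shut) to 100 (fully open). In form: [[dx, dy, dz, turn, gripper], ...]. A call has 1 to 8 rows; each row is the pose to reach, as a shift and turn from the pose commanded when the call began; what a row does not reach only later rows make up. A row lasts 1/12 s, in which the tool goes at most 41.7 mm and 7.16 degrees, less where a joint would pass 70% of its speed; a pose out of reach is approached as far as the arm can. A call with a gripper value outside its range is refused whole. The fingers move at their own pace and stop on an object; FORCE is the grip in N (left out, the last holds). Time passes only in rows, so rows that repeat a pose let the fingers close. It gives the time, the measured TCP pose, the force and the opening at its end, in the units of the state.
- env.get_obs(): the state, without advancing time (a new reading comes with each control period).
- capture(name): name is "side" or "top"; returns a dict with "img" (400x640x3 uint8, red, green, blue), "intrinsics" (3x3 intrinsics, pixels), "origin" and "rotation" of the camera in the world. Camera axes: x right, y up, looking along -z (the intrinsics and any distortion apply to the point x, -y, -z); pixel columns grow to the right and rows downward; lengths in m; the calibration is good to about 2 mm. A picture is of the moment at which its call begins. There is no depth.
- order.close_job(): hands the job in, once; it reports no verdict.
The state is a dict: "time_s": time; "qpos": joint angles; "qvel": joint speeds; "joint_torque": joint torques, N m; "tool_pos": TCP position; "ee_rot": TCP orientation; "wrist_force": force on the tool from outside, world axes, zero at the start; "ft_torque": the same for the moment, N m; "opening": finger opening in m.
Only numpy, scipy, OpenCV 4.12 (cv2) and the standard library are available. Lean on these libraries where they do the work, as an engineer would, in place of code of your own. Each camera call takes 0.05 s, during which the arm holds its last target.

TASK

Tip the round parts drum up by its rear handle to 35 degrees on its scale (the long tick) and let go; it should stay there for the rest of the job. Then turn its lid so the opening is over the empty pocket marked by the upright fin, put the loose hexagonal nut into that pocket, and close the drum by turning the lid on until the opening is over the solid sector marked by the low flat bar. Let go of everything and leave the other things on the bench where they are.

Things in the scene. Friction and masses are not known exactly. Their poses are not given: they have to be found in the camera images.
- cradle (a joint): Tilt of the drum's cradle on its stand, rad, range 0 to 1.2: 0 = drum level, growing as the far side (rear handle) rises and the lid comes to face the robot. Stiff friction hinge: it stays where left and takes about 1.2 N m to move (8 to 9 N at the handle). 35 degrees = 0.611 rad.
- long_tick (a point): The long black tick at 35 degrees, on the round aluminium scale plate (124 mm across, centred on the axle) on the outside of the stand's right (-y) cheek; short ticks every 5 degrees. A dark 50 mm pointer turns with the cradle in front of it and points along the cradle's x, towards the handle; at 35 degrees it points at this tick.
- axle (a point): Centre of the tilt axle, 115 mm above the bench, in the middle of the drum; axes turn with the cradle: x towards the rear handle (away from the robot), y along the axle (to the left), z along the drum's axis, out of the lid. Upright cheeks stand at y = +-104 mm, up to 20 mm above the axle (the scale plate on the right one to 62 mm above).
- handle (a point): Middle of the rear handle: a round rubber bar 12 mm thick and 104 mm long along y, 140 mm from the axle along the cradle's x, with over 45 mm free in front and behind. Thin wire struts at y = +-45 mm lead down to the cradle. It can be pinched from above with the fingers closing along x; it turns between the pads. Axes as the cradle.
- stand: Fixed stand: steel base 170 x 240 x 12 mm with two upright cheeks. Origin under the middle of the base, on the bench; x away from the robot at yaw 0.
- cap (a joint): Angle of the lid about the drum's axis, relative to the cradle, rad, counter-clockwise positive seen from outside the lid; 0 = opening towards the rear handle. Range -0.4 to 3.5; light friction (0.08 N m), stays where left.
- cap_grip (a point): Grip point of the lid's bar knob, on the drum's axis, 10 mm below the knob's outer end, 18 mm above the lid's face. The bar is 46 mm long, 14 mm wide, 28 mm tall. Axes turn with the lid: x along the bar, pointing to the opening; y across the bar (close the fingers along it); z out of the lid along the drum's axis, so the tool must be tilted as the drum is.
- opening (a point): Centre of the lid's opening, a 60 degree wedge cut from the 4 mm thick lid of 73 mm radius; the point lies 48 mm from the axis in mid thickness (the opening is about 50 mm wide here). Axes as the lid.
- pocket_top (a point): Point on the drum in the lid's plane over the middle of the chosen pocket, 48 mm from the axis: the opening belongs here for loading. The drum, 160 mm across, sits fast in the cradle, turned up to 0.3 rad either way. Axes: z the drum's axis, y from the axis to this point. A black upright fin 15 x 10 mm, 24 mm tall, on the rim marks it.
- pocket (a point): Middle of the chosen, empty pocket: 48 mm from the axis, 18 mm above its floor, 26 mm below point pocket_top. Pocket: wedge of 60 degrees between radii 22 and 76 mm, 40 mm deep, about 46 mm wide here. Axes as pocket_top.
- blank_top (a point): As pocket_top, over the middle of the solid sector without pocket, next to the chosen pocket (60 degrees further counter-clockwise), marked on the rim by a low flat black bar 44 mm long and 6 mm high. With the opening here the drum is closed.
- nut: Large loose hexagonal steel nut, 30 mm across flats, 24 mm tall, with a 20 mm through hole, 60 to 95 g, lying flat on the bench. Origin in the middle of its underside, z up; x is square to one of its flats. The only six-sided nut: a round sleeve 32 mm across and a square nut 30 mm across, both of like height, lie near it and are not wanted.
- nut_mid (a point): Centre of the hexagonal nut, 12 mm above its underside.
- sleeve: Bystander: round steel sleeve 32 mm across, 26 mm tall. Origin under its middle.
- square_nut: Bystander: square steel nut 30 mm wide, 22 mm tall. Origin under its middle.
- bolt: Bystander: lying bolt, 81 mm long, head 26 mm square. Origin under the joint of head and shank.
- screwdriver: Bystander: lying screwdriver.
- tape: Bystander: roll of tape 96 mm across, 25 mm tall. Origin under its middle.
- tin: Bystander: upright tin 70 mm across, 100 mm tall. Origin under its middle.
Mind the look-alikes: they are no part of the job. What is shaped like the nut but black or blue is not meant.

How it is judged:
By the outcome, as a careful person would: the job done as asked, in the order asked, and still so for the second after the job is handed in, with the robot touching nothing.
It also fails if it takes over 72 s, if anything falls off the work surface, if the arm or the gripper's body presses on something with over 40 N, if the wrist force passes 120 N, or if a joint passes its speed limit or range.

## Working session

There is one attempt and no reset: what is moved stays moved. The work goes in short steps, Python scripts to look and compute and a shell command to move; the robot and the scene stay as the last step left them, time stands still between calls to the robot, and variables do not carry over. Pictures are saved under pics/ and viewed, and the job is handed in when it is done.

```bash
ls -la; mkdir -p pics
cat > h.py <<'E'
import numpy as np, cv2
from station import env, capture, order
def snap(name,fn,crop=None,scale=1):
    c=capture(name); im=c['img'][:,:,::-1].copy(); cv2.imwrite('pics/full_'+fn+'.png',im)
    np.savez('pics/'+fn+'.npz',**{k:np.array(v) for k,v in c.items() if k!='img'},img=c['img'])
    if crop: x0,y0,x1,y1=crop; im=im[y0:y1,x0:x1]
    if scale!=1: im=cv2.resize(im,None,fx=scale,fy=scale,interpolation=cv2.INTER_CUBIC)
    cv2.imwrite('pics/'+fn+'.png',im); return c
def load(fn): return dict(np.load('pics/'+fn+'.npz',allow_pickle=True))
def ray(c,u,v):
    K=np.array(c['intrinsics']); d=np.linalg.inv(K)@np.array([u,v,1.]); d=np.array([d[0],-d[1],-d[2]])
    R=np.array(c['rotation']); d=R@d; return np.array(c['origin']),d/np.linalg.norm(d)
def onz(c,u,v,z):
    o,d=ray(c,u,v); return o+d*(z-o[2])/d[2]
def proj(c,p):
    R=np.array(c['rotation']); q=R.T@(np.array(p)-np.array(c['origin'])); K=np.array(c['intrinsics'])
    w=K@np.array([q[0],-q[1],-q[2]]); return w[:2]/w[2]
def tri(c1,p1,c2,p2):
    o1,d1=ray(c1,*p1); o2,d2=ray(c2,*p2)
    A=np.stack([d1,-d2],1); t=np.linalg.lstsq(A,o2-o1,rcond=None)[0]
    a=o1+d1*t[0]; b=o2+d2*t[1]; return (a+b)/2, np.linalg.norm(a-b)
E
python3 - <<'E'
from h import *
for n in('side','top'):
    c=snap(n,n+'0'); print(n,{k:np.array(v).round(3).tolist() for k,v in c.items() if k!='img'})
print(env.get_obs())
E
```

```text
total 12
drwxr-xr-x  3 agent agent 4096 Dec  7 01:06 .
drwxr-xr-x 23 root  root  4096 Dec  7 01:06 ..
drwxr-xr-x  2 agent agent 4096 Dec  7 01:06 pics
side {'intrinsics': [[371.796, 0.0, 316.082], [0.0, 371.796, 204.967], [0.0, 0.0, 1.0]], 'origin': [0.232, -0.586, 0.743], 'rotation': [0.384, -0.087, -0.223, 0.892]}
top {'intrinsics': [[410.866, 0.0, 318.614], [0.0, 410.866, 201.688], [0.0, 0.0, 1.0]], 'origin': [0.404, 0.003, 1.26], 'rotation': [0.037, -0.041, -0.701, 0.711]}
{'time_s': 0.1, 'qpos': array([-1.40048099e+00,  5.28374989e-01,  1.43375306e+00, -1.99074431e-05,
        1.18141407e+00, -1.78512019e-01]), 'qvel': array([-0.00110763, -0.00188315, -0.00393457,  0.00102471, -0.00076229,
       -0.00089574]), 'joint_torque': array([-1.53173465e-05, -4.40984809e+01, -1.77150357e+01,  6.34027692e-02,
        5.33675216e-02, -4.90903744e-05]), 'tool_pos': array([ 0.2135319 , -0.58673566,  0.24067508]), 'ee_rot': array([ 9.84827328e-01,  1.73534388e-01, -5.21008126e-06, -9.74762350e-04]), 'wrist_force': array([ 0.24521386, -0.06277028,  0.69043127]), 'ft_torque': array([ 0.00457936, -0.00931451,  0.02602466]), 'opening': 0.0869210659564843}
```

```bash
sed -i "s/R=np.array(c\['rotation'\])/R=Rot.from_quat(np.array(c['rotation'])).as_matrix()/; s/^import numpy.*/&\nfrom scipy.spatial.transform import Rotation as Rot/" h.py; grep -n Rot h.py
```

```text
2:from scipy.spatial.transform import Rotation as Rot
13:    R=Rot.from_quat(np.array(c['rotation'])).as_matrix(); d=R@d; return np.array(c['origin']),d/np.linalg.norm(d)
17:    R=Rot.from_quat(np.array(c['rotation'])).as_matrix(); q=R.T@(np.array(p)-np.array(c['origin'])); K=np.array(c['intrinsics'])
```

View pics/side0.png

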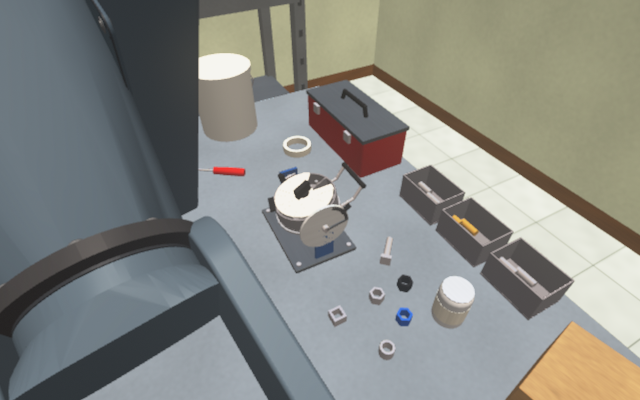

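View pics/top0.png

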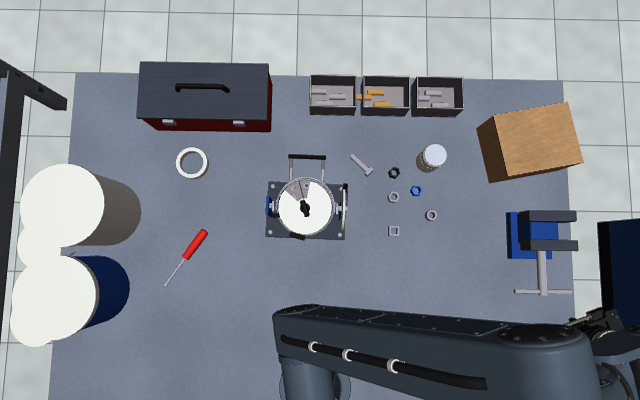

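Run:
```python
from h import *
for n,cr,s in(('side',(255,155,375,275),6),('top',(250,140,360,250),6),('top',(340,140,450,245),6),):
    im=cv2.imread(f'pics/full_{n}0.png'); x0,y0,x1,y1=cr
    a=cv2.resize(im[y0:y1,x0:x1],None,fx=s,fy=s,interpolation=cv2.INTER_CUBIC)
    a=a[:600]
    for u in range(x0,x1,10): cv2.putText(a,str(u),((u-x0)*s,8),0,.3,(0,0,255)); cv2.line(a,((u-x0)*s,9),((u-x0)*s,14),(0,0,255))
    for v in range(y0,y1,10): cv2.putText(a,str(v),(0,(v-y0)*s+4),0,.3,(0,0,255))
    cv2.imwrite(f'pics/z_{n}_{x0}.png',a)
```

```text
(no output)
```

View pics/z_side_255.png

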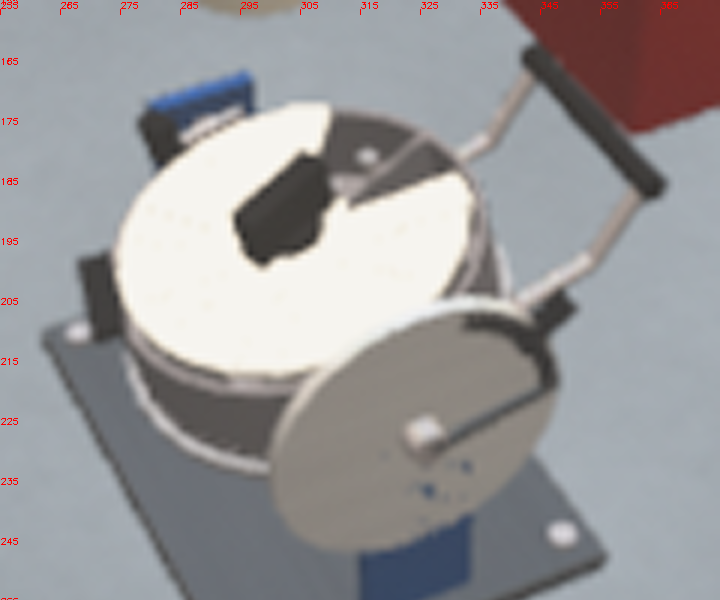

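View pics/z_top_250.png

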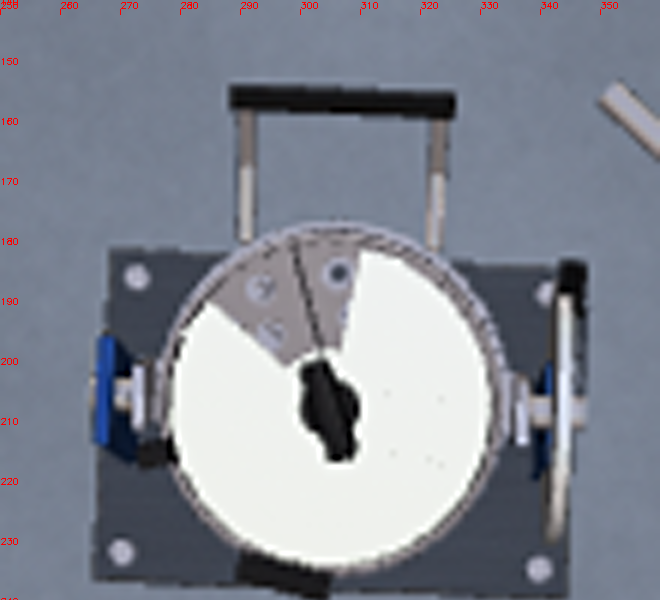

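View pics/z_top_340.png

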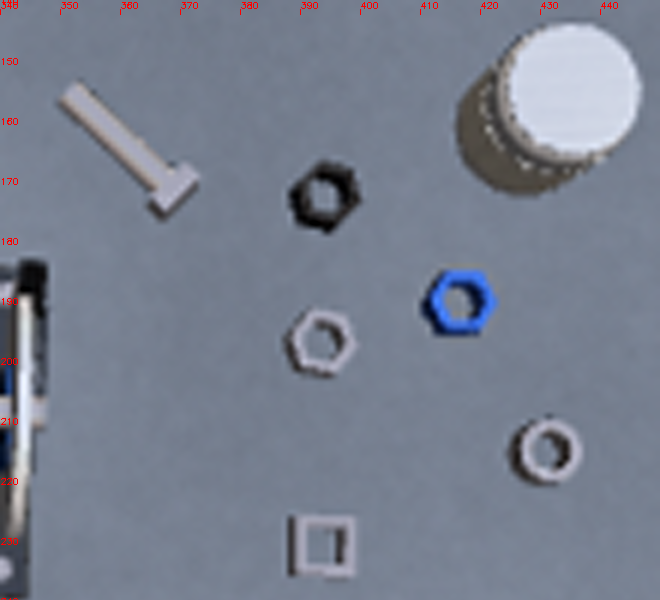

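```bash
cat >> h.py <<'E'
def lidmask(im,box,thr=200):
    x0,y0,x1,y1=box; m=np.zeros(im.shape[:2],np.uint8)
    m[y0:y1,x0:x1]=(im[y0:y1,x0:x1].min(2)>thr)*255
    n,l,s,_=cv2.connectedComponentsWithStats(m); k=1+np.argmax(s[1:,4]); return (l==k).astype(np.uint8)
E
python3 - <<'E'
from h import *
t=load('top0'); s=load('side0')
L,e=tri(t,(288.6,156.2),s,(344.0,164.8)); print('L',L.round(4),e)
R,e=tri(t,(325.6,157.5),s,(364.0,186)); print('R',R.round(4),e)
d=L-R; print('len',np.linalg.norm(d),'yaw',np.degrees(np.arctan2(-d[0],d[1])), (L+R)/2)
for c,b in((t,(270,170,345,245)),(s,(265,160,350,225))):
    m=lidmask(c['img'],b,205 ); cs=cv2.findContours(m,cv2.RETR_EXTERNAL,cv2.CHAIN_APPROX_NONE)[0][0][:,0]
    h=cv2.convexHull(cs); print(m.sum(),cv2.fitEllipse(h), cv2.boundingRect(cs))
# pairs
A,e=tri(t,(305,207),s,(305,195)); print('approx',A,e)
g=lambda u,v:onz(t,u,v,.024)
print('nut',g(393.5,196.8))
for n,p in dict(platecorner=(269,181),pc2=(345,184),pc3=(265.5,236.5),pc4=(344,239.5)).items(): print(n,onz(t,*p,.012).round(4))
for n,p in dict(bolt1=(272.8,185.8),b2=(341,189),b3=(270,232),b4=(339.8,235)).items(): print(n,onz(t,*p,.012).round(4))
E
```

```text
L [0.6552 0.0831 0.1382] 0.0015176096289176613
R [ 0.6517 -0.0195  0.1429] 0.0005852174380135838
len 0.1027938101375823 yaw -1.9406208743324342 [0.65346138 0.03178765 0.14054296]
1724 ((304.4379577636719, 207.03501892089844), (52.37501525878906, 52.98342514038086), 104.64993286132812) (279, 182, 53, 52)
1538 ((306.08599853515625, 196.14651489257812), (45.45835494995117, 63.687137603759766), 89.0401382446289) (275, 172, 65, 45)
approx [0.51508047 0.03517929 0.12869137] 0.0017100374723215707
nut [ 0.55971407 -0.22939086  0.024     ]
platecorner [0.6041 0.1508 0.012 ]
pc2 [ 0.5985 -0.0827  0.012 ]
pc3 [0.4341 0.1566 0.012 ]
pc4 [ 0.4287 -0.081   0.012 ]
bolt1 [0.5894 0.1387 0.012 ]
b2 [ 0.5828 -0.0706  0.012 ]
b3 [0.4479 0.1434 0.012 ]
b4 [ 0.4421 -0.0682  0.012 ]
```

```bash
python3 -m inch '[[0,0,40,0,100],[440,618,40,68,100],[440,618,40,68,100],[440,618,40,68,100],[440,618,40,68,100],[440,618,40,68,100],[440,618,40,68,100],[440,618,40,68,100]]' 40
```

```text
time_s: 0.77
tool_pos: [0.3834, -0.3477, 0.2813]
ee_rot: [0.817, 0.577, 0.0, -0.0]
wrist_force: [-0.3, -0.3, 0.0]
opening: 0.087
```

```bash
python3 -m inch '[[260,370,0,16,100],[260,370,0,16,100],[260,370,0,16,100],[260,370,0,16,100],[260,370,0,16,100],[260,370,0,16,100],[260,370,0,16,100],[260,370,0,16,100]]';python3 -m inch '[[0,0,0,0,100],[0,0,0,0,100]]'
```

```text
time_s: 1.43
tool_pos: [0.575, -0.0749, 0.2812]
ee_rot: [0.731, 0.683, -0.0, -0.0]
wrist_force: [1.7, -0.0, 0.5]
opening: 0.087
time_s: 1.6
tool_pos: [0.5749, -0.0748, 0.2809]
ee_rot: [0.729, 0.684, -0.0, -0.0]
wrist_force: [0.1, 0.2, -0.1]
opening: 0.0871
```

```bash
python3 -m inch '[[78,106,0,2,100],[78,106,0,2,100],[78,106,0,2,100],[78,106,0,2,100],[78,106,-80,2,100],[78,106,-80,2,100],[78,106,-80,2,100]]'
python3 - <<'E'
from h import *
snap('side','side1',(255,100,375,220),5); snap('top','top1',(230,100,370,220),5)
E
```

```text
time_s: 2.18
tool_pos: [0.6462, 0.028, 0.1935]
ee_rot: [0.719, 0.695, -0.006, -0.007]
wrist_force: [-1.4, -0.4, -0.3]
opening: 0.0867
```

View pics/side1.png

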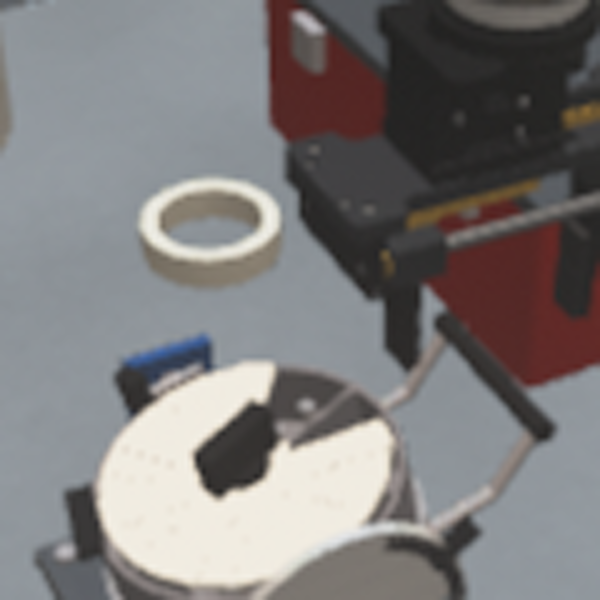

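View pics/top1.png

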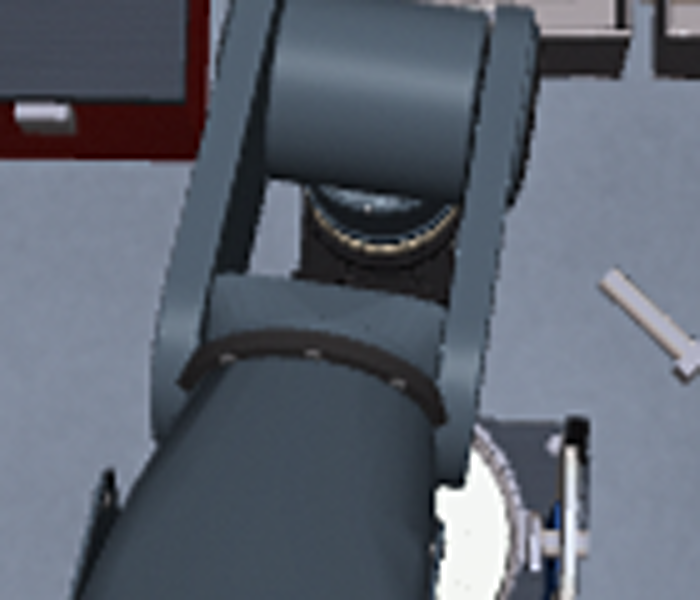

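```bash
python3 -m inch '[[0,0,-30,0,100],[0,0,-60,0,100],[0,0,-60,0,100]]'; python3 -m inch '[[0,0,0,0,0],[0,0,0,0,0],[0,0,0,0,0],[0,0,0,0,0],[0,0,0,0,0],[0,0,0,0,0]]' 45
```

```text
time_s: 2.53
tool_pos: [0.6503, 0.0279, 0.1393]
ee_rot: [0.719, 0.695, -0.002, -0.002]
wrist_force: [-1.3, -0.8, -0.6]
opening: 0.0871
time_s: 3.03
tool_pos: [0.6529, 0.029, 0.1427]
ee_rot: [0.719, 0.695, 0.001, 0.001]
wrist_force: [0.2, -0.2, -0.4]
opening: 0.0547
```

```bash
python3 -m inch '[[0,0,0,0,0],[0,0,0,0,0],[0,0,0,0,0],[0,0,0,0,0],[0,0,0,0,0],[0,0,0,0,0],[0,0,0,0,0],[0,0,0,0,0]]' 45;python3 -m inch '[[0,0,0,0,0],[0,0,0,0,0]]'
```

```text
time_s: 3.7
tool_pos: [0.6535, 0.0289, 0.1415]
ee_rot: [0.719, 0.695, 0.001, 0.001]
wrist_force: [2.5, 1.4, -2.6]
opening: 0.0108
time_s: 3.87
tool_pos: [0.6535, 0.029, 0.1415]
ee_rot: [0.719, 0.695, 0.001, 0.001]
wrist_force: [3.7, 0.0, -3.4]
opening: 0.0109
```

```bash
python3 -m inch '[[-1,0,7,0,0],[-4,0,15,0,0],[-6,0,22,0,0],[-9,0,29,0,0],[-12,0,35,0,0],[-15,0,42,0,0],[-19,1,48,0,0],[-23,1,54,0,0]]';python3 -m inch '[[0,0,0,0,0],[0,0,0,0,0]]'
python3 - <<'E'
from h import *
snap('side','side2',(275,120,375,260),5)
E
```

```text
time_s: 4.53
tool_pos: [0.6319, 0.0295, 0.1952]
ee_rot: [0.719, 0.695, 0.002, 0.002]
wrist_force: [8.1, 0.4, -9.2]
opening: 0.0104
time_s: 4.7
tool_pos: [0.6312, 0.0296, 0.1964]
ee_rot: [0.719, 0.695, 0.001, 0.002]
wrist_force: [5.7, -0.7, -1.5]
opening: 0.0105
```

View pics/side2.png

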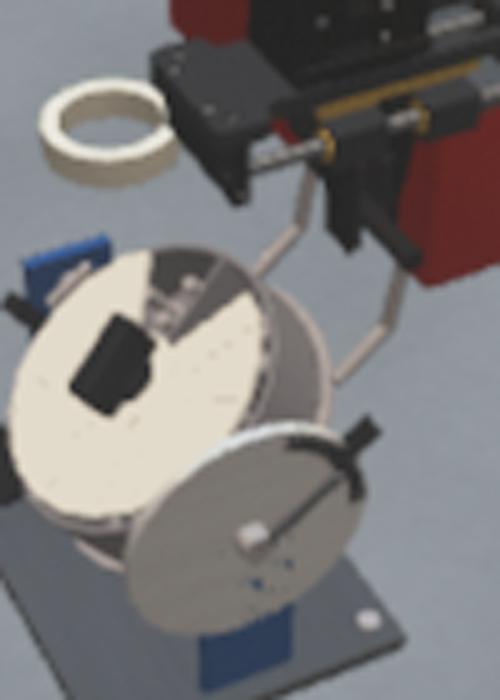

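```bash
cat > zz.py <<'E'
import cv2,sys
fn,x0,y0,x1,y1,s,out=sys.argv[1:]; x0,y0,x1,y1,s=map(int,(x0,y0,x1,y1,s))
im=cv2.imread(f'pics/full_{fn}.png')[y0:y1,x0:x1]; a=cv2.resize(im,None,fx=s,fy=s,interpolation=cv2.INTER_CUBIC)
for u in range(x0,x1,5): cv2.putText(a,str(u),((u-x0)*s,8),0,.3,(0,0,255)); cv2.line(a,((u-x0)*s,9),((u-x0)*s,14),(0,0,255))
for v in range(y0,y1,5): cv2.putText(a,str(v),(0,(v-y0)*s+4),0,.3,(0,0,255))
cv2.imwrite(f'pics/{out}.png',a)
E
python3 zz.py side2 310 198 355 243 13 zs2; python3 zz.py side0 310 198 355 243 13 zs0
```

```text
(no output)
```

View pics/zs2.png

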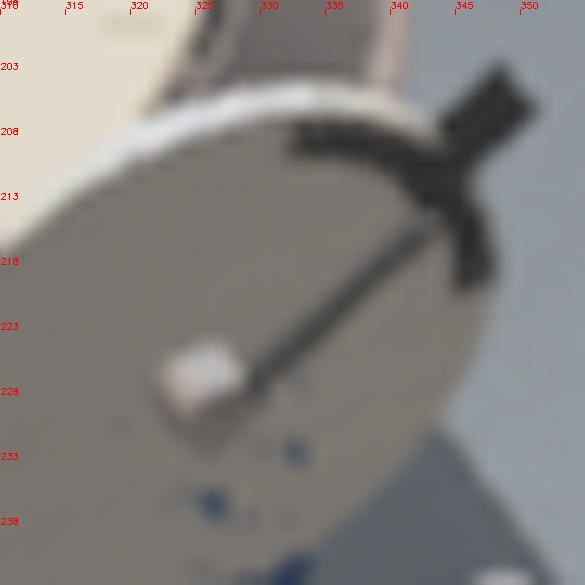

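View pics/zs0.png

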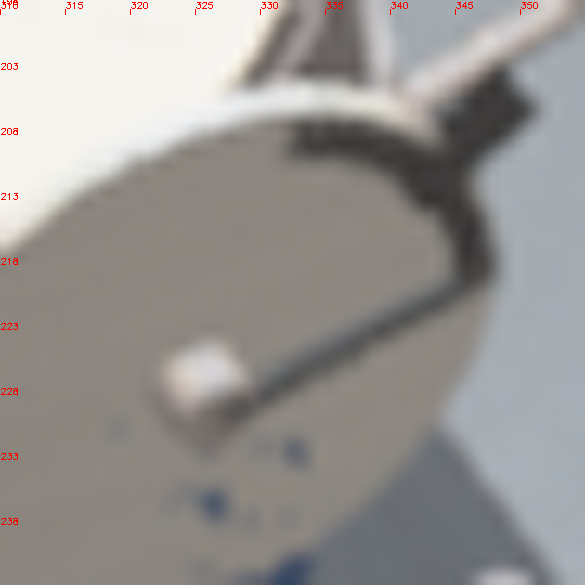

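Run:
```python
from h import *
yaw=np.radians(-1.7); C=np.array([.5164,.036,.115]); X=np.array([np.cos(yaw),np.sin(yaw),0]); Y=np.array([-np.sin(yaw),np.cos(yaw),0])
s=load('side2')
def loc(p,yo):
    o,d=ray(s,*p); t=((C-o)@Y+yo)/(d@Y); q=o+d*t-C; return np.array([q@X,q[2]])*1e3
for yp in(-.108,-.114,-.120):
    f=lambda p:loc(p,yp)
    a,b=f((329,228.2)),f((344,219.3)); c,d=f((329.5,227.5)),f((341,215.5))
    t1,t2=f((343,212.5)),f((349.3,204.5)); e1,e2=f((347.5,203)),f((351,206.5))
    an=lambda a,b:np.degrees(np.arctan2(*(b-a)[::-1]))
    # intersection of pointer lines
    M=np.stack([b-a,-(d-c)],1); k=np.linalg.solve(M,c-a); O=a+k[0]*(b-a)
    print(yp,'p0',an(a,b),'p2',an(c,d),'tick',an(t1,t2),'O',O,'rad',np.linalg.norm(b-O),np.linalg.norm(d-O),'O->tick',an(O,t1),an(O,(e1+e2)/2), np.linalg.norm(t1-O),np.linalg.norm((e1+e2)/2-O))
```

```text
-0.108 p0 16.137414689143117 p2 41.5126472032868 tick 50.002034404915676 O [ 9.981275   -9.61361511] rad 42.18748129510253 42.65502558593261 O->tick 44.11421120219417 45.60379896332346 51.409302982138 75.01584748754657
-0.114 p0 16.137414689143014 p2 41.51264720328671 tick 50.00203440491558 O [ 6.81210902 -2.28967352] rad 41.70306501381574 42.16524074364739 O->tick 44.11421120219415 45.603798963323456 50.81899745524605 74.15448063743042
-0.12 p0 16.137414689142908 p2 41.512647203286846 tick 50.0020344049156 O [3.64294305 5.03426807] rad 41.21864873252871 41.6754559013619 O->tick 44.114211202194156 45.60379896332346 50.22869192835366 73.29311378731403
```

Run:
```python
from h import *
yaw=np.radians(-1.7); C=np.array([.5164,.036,.115]); X=np.array([np.cos(yaw),np.sin(yaw),0]); Y=np.array([-np.sin(yaw),np.cos(yaw),0])
def loc(s,p,yo):
    o,d=ray(s,*p); t=((C-o)@Y+yo)/(d@Y); q=o+d*t-C; return np.array([q@X,q[2]])*1e3
an=lambda v:np.degrees(np.arctan2(v[1],v[0]))
for fn,a,b in(('side0',(331,227),(342,220.5)),('side2',(331,226),(340,216.5))):
    c=load(fn); g=cv2.cvtColor(c['img'],cv2.COLOR_RGB2GRAY).astype(np.float32)
    a=np.array(a,float);b=np.array(b,float);u=(b-a)/np.linalg.norm(b-a);n=np.array([-u[1],u[0]])
    P=[]
    for k in np.linspace(0,np.linalg.norm(b-a),20):
        q=a+u*k; r=np.linspace(-3.5,3.5,71); pts=(q+r[:,None]*n).astype(np.float32)
        v=cv2.remap(g,pts[:,0].reshape(1,-1),pts[:,1].reshape(1,-1),cv2.INTER_LINEAR)[0]
        bg=np.interp(r,[-3.5,3.5],[v[:8].mean(),v[-8:].mean()]); w=np.clip(bg-v-6,0,None); P.append(q+n*(w@r)/w.sum())
    P=np.array(P,np.float32); vx,vy,x0,y0=cv2.fitLine(P,cv2.DIST_HUBER,0,.01,.01).ravel()
    res=(P-[x0,y0])@np.array([-vy,vx]); print(fn,'dir',vx,vy,'pt',x0,y0,'res',res.std())
    p1=(x0-5*vx,y0-5*vy);p2=(x0+5*vx,y0+5*vy); print('  angle',an(loc(c,p2,-.116)-loc(c,p1,-.116)))
    print('  at x=349:',y0+(349-x0)*vy/vx)
# tick: dark, outside plate
c=load('side2'); g=cv2.cvtColor(c['img'],cv2.COLOR_RGB2GRAY).astype(float)
sub=g[200:214,341:354]; print(sub.astype(int))
# plate ellipse prediction at y=-.11 : project circle, angles
for yo in(-.108,-.112,-.116):
  for th in(0,10,30,35,40):
    p=[proj(c,C+Y*yo+r*(np.cos(np.radians(th))*X+np.sin(np.radians(th))*np.array([0,0,1]))) for r in(0,.05,.062,.075)]
    print(yo,th,np.round(p,1).tolist())
```

```text
side0 dir 0.882555 -0.47020915 pt 336.4319 224.16348 res 0.04675189
  angle 11.844691851671021
  at x=349: 217.46742
side2 dir 0.7317061 -0.6816203 pt 334.05252 222.5352 res 0.03398429
  angle 36.343864874827915
  at x=349: 208.61089
[[148 148 147 147 148 147 147 148 148 148 148 147 147]
 [148 149 147 148 148 148 149 149 149 149 149 148 148]
 [148 149 148 148 148 149 140 130 142 149 149 149 149]
 [148 150 150 149 148 139 109  87 124 149 149 149 149]
 [149 151 151 150 140 108  68  55  95 135 149 149 149]
 [153 150 150 140 108  68  50  50  62  99 134 148 150]
 [172 162 138 102  67  50  50  50  49  71 119 148 149]
 [157 155 117  57  50  50  49  49  61 101 137 149 149]
 [100 115 102  62  51  50  49  60 100 138 150 149 149]
 [ 55  70  73  61  50  49  73 109 137 149 150 149 148]
 [ 47  48  48  49  48  72 115 142 149 150 150 149 149]
 [ 48  49  49  52  59  98 137 150 150 150 149 149 148]
 [ 61  49  48  50  62 104 140 151 150 150 150 150 149]
 [ 89  53  47  48  53  89 132 150 150 149 149 149 149]]
-0.108 0 [[324.8, 227.0], [343.8, 220.0], [348.2, 218.3], [353.0, 216.6]]
-0.108 10 [[324.8, 22
[... 326 characters left out ...]
1, 219.4], [353.9, 217.6]]
-0.112 10 [[325.6, 228.2], [344.5, 218.6], [348.9, 216.3], [353.8, 213.9]]
-0.112 30 [[325.6, 228.2], [342.5, 214.5], [346.5, 211.2], [351.0, 207.6]]
-0.112 35 [[325.6, 228.2], [341.6, 213.6], [345.5, 210.1], [349.7, 206.3]]
-0.112 40 [[325.6, 228.2], [340.6, 212.9], [344.3, 209.2], [348.3, 205.2]]
-0.116 0 [[326.4, 229.3], [345.4, 222.2], [349.9, 220.5], [354.7, 218.7]]
-0.116 10 [[326.4, 229.3], [345.3, 219.7], [349.8, 217.4], [354.6, 215.0]]
-0.116 30 [[326.4, 229.3], [343.3, 215.6], [347.4, 212.2], [351.8, 208.6]]
-0.116 35 [[326.4, 229.3], [342.5, 214.8], [346.4, 211.2], [350.6, 207.4]]
-0.116 40 [[326.4, 229.3], [341.5, 214.1], [345.2, 210.3], [349.2, 206.3]]
```

```bash
python3 -m inch '[[0,0,0,0,40],[0,0,0,0,40],[0,0,0,0,40],[0,0,0,0,40],[0,0,0,0,40],[0,0,20,0,40],[0,0,60,0,40],[0,0,60,0,40]]'
python3 - <<'E'
from h import *
c=snap('side','side3')
yaw=np.radians(-1.7); C=np.array([.5164,.036,.115]); X=np.array([np.cos(yaw),np.sin(yaw),0]); Y=np.array([-np.sin(yaw),np.cos(yaw),0])
E
python3 zz.py side3 265 130 365 250 5 zs3
```

```text
time_s: 5.42
tool_pos: [0.6328, 0.0298, 0.2621]
ee_rot: [0.719, 0.695, 0.004, 0.004]
wrist_force: [1.3, -0.3, 1.3]
opening: 0.0345
```

View pics/zs3.png

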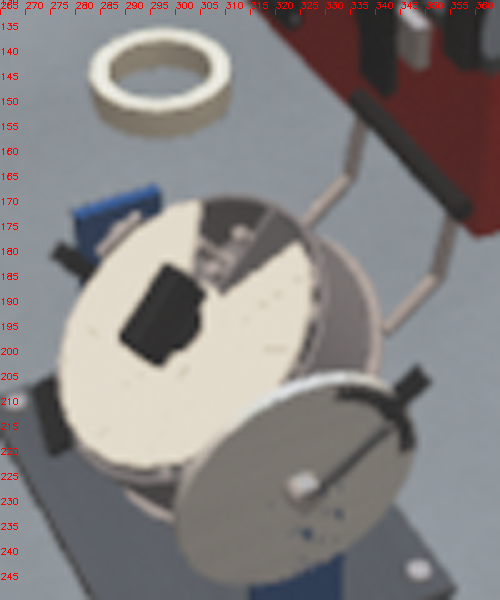

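```bash
cat >> h.py <<'E'
yaw=np.radians(-1.7); C=np.array([.5164,.036,.115]); X0=np.array([np.cos(yaw),np.sin(yaw),0]); Y0=np.array([-np.sin(yaw),np.cos(yaw),0]); Z0=np.array([0,0,1.])
def fr(th):
    th=np.radians(th); return np.stack([np.cos(th)*X0+np.sin(th)*Z0, Y0, -np.sin(th)*X0+np.cos(th)*Z0],1)
def W(p,th=35.): return C+fr(th)@np.array(p)
def onplane(c,u,v,z,th=35.):
    F=fr(th); o,d=ray(c,u,v); t=((C-o)@F[:,2]+z)/(d@F[:,2]); return F.T@(o+d*t-C)
def pointer(c,a=(331,226),b=(340,216.5)):
    g=cv2.cvtColor(c['img'],cv2.COLOR_RGB2GRAY).astype(np.float32)
    a=np.array(a,float);b=np.array(b,float);u=(b-a)/np.linalg.norm(b-a);n=np.array([-u[1],u[0]]);P=[]
    for k in np.linspace(0,np.linalg.norm(b-a),20):
        q=a+u*k; r=np.linspace(-3.5,3.5,71); pts=(q+r[:,None]*n).astype(np.float32)
        v=cv2.remap(g,pts[:,0].reshape(1,-1),pts[:,1].reshape(1,-1),cv2.INTER_LINEAR)[0]
        bg=np.interp(r,[-3.5,3.5],[v[:8].mean(),v[-8:].mean()]); w=np.clip(bg-v-6,0,None); P.append(q+n*(w@r)/w.sum())
    P=np.array(P,np.float32); vx,vy,x0,y0=cv2.fitLine(P,cv2.DIST_HUBER,0,.01,.01).ravel()
    def loc(p,yo=-.116):
        o,d=ray(c,*p); t=((C-o)@Y0+yo)/(d@Y0); q=o+d*t-C; return q@X0,q[2]
    p,q=loc((x0,y0)),loc((x0+5*vx,y0+5*vy)); return np.degrees(np.arctan2(q[1]-p[1],q[0]-p[0])),vy/vx
E
python3 - <<'E'
from h import *
print(pointer(load('side2')),pointer(load('side3')))
s=load('side3')
L,_=0,0
# handle centre in side3 : ends approx px; expected at 35
for th in(33,34,35,36):
    print(th,[proj(s,W((.14,y,0),th)).round(1).tolist() for y in(.052,-.052)])
t=load('top0'); s0=load('side0')
T0=10.5
for zl in(.012,.016,.02,.024):
    print(zl,onplane(t,304.44,207.03,zl,T0).round(4),onplane(s0,306.09,196.15,zl,T0).round(4))
    for n,p in dict(fin=(275,215.5),bar=(297.5,235.5),e1=(308.5,182.5),e2=(285.5,191),k1=(301.8,200.5),k2=(306.5,216)).items():
        q=onplane(t,*p,zl,T0); print('   ',n,q.round(4),np.degrees(np.arctan2(q[1],q[0])).round(1),np.hypot(q[0],q[1]).round(4))
E
python3 zz.py side3 265 165 330 230 9 zs3b
```

```text
(np.float64(36.34386487482808), np.float32(-0.9315493)) (np.float64(36.57961391274176), np.float32(-0.93632483))
33 [[337.4, 150.2], [358.4, 173.0]]
34 [[337.0, 149.7], [358.0, 172.5]]
35 [[336.5, 149.2], [357.5, 172.0]]
36 [[336.1, 148.7], [357.0, 171.5]]
0.012 [0.0001 0.001  0.012 ] [ 0.003  -0.0047  0.012 ]
    fin [-0.0271  0.0816  0.012 ] 108.4 0.086
    bar [-0.0802  0.0169  0.012 ] 168.1 0.082
    e1 [ 0.0685 -0.0073  0.012 ] -6.1 0.0688
    e2 [0.0422 0.0552 0.012 ] 52.6 0.0694
    k1 [0.0179 0.0091 0.012 ] 26.9 0.0201
    k2 [-0.0246 -0.0058  0.012 ] -166.8 0.0253
0.016 [0.0005 0.0009 0.016 ] [ 0.0021 -0.0086  0.016 ]
    fin [-0.0267  0.0812  0.016 ] 108.2 0.0855
    bar [-0.0796  0.0168  0.016 ] 168.1 0.0814
    e1 [ 0.0686 -0.0074  0.016 ] -6.2 0.069
    e2 [0.0424 0.0549 0.016 ] 52.3 0.0693
    k1 [0.0182 0.0089 0.016 ] 26.1 0.0203
    k2 [-0.0242 -0.0059  0.016 ] -166.4 0.0249
0.02 [0.0008 0.0008 0.02  ] [ 0.0012 -0.0124  0.02  ]
    fin [-0.0263  0.0808  0.02  ] 108.0 0.085
    bar [-0.079   0.0166  0.02  ] 168.2 0.0807
    e1 [ 0.0687 -0.0075  0.02  ] -6.2 0.0691
    e2 [0.0426 0.0545 0.02  ] 52.0 0.0692
    k1 [0.0185 0.0088 0.02  ] 25.4 0.0204
    k2 [-0.0237 -0.006   0.02  ] -165.9 0.0245
0.024 [0.0012 0.0006 0.024 ] [ 0.0002 -0.0162  0.024 ]
    fin [-0.0258  0.0804  0.024 ] 107.8 0.0844
    bar [-0.0783  0.0164  0.024 ] 168.2 0.08
    e1 [ 0.0688 -0.0076  0.024 ] -6.3 0.0692
    e2 [0.0428 0.0542 0.024 ] 51.7 0.069
    k1 [0.0188 0.0086 0.024 ] 24.6 0.0206
    k2 [-0.0233 -0.0061  0.024 ] -165.4 0.0241
```

View pics/zs3b.png

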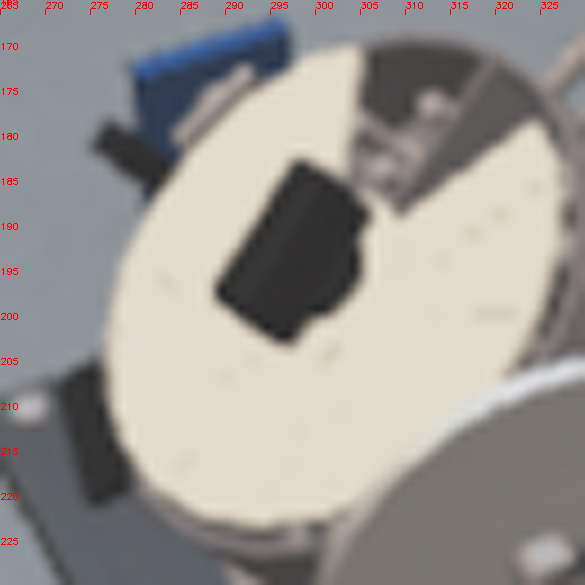

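Run:
```python
from h import *
s=load('side3')
a=np.radians(np.arange(0,360,5))
for zl in(.014,.018,.022,.026,.030):
    P=np.array([proj(s,W((.073*np.cos(x),.073*np.sin(x),zl))) for x in a])
    print(zl,'left',P[P[:,0].argmin()].round(1),'bottom',P[P[:,1].argmax()].round(1),'top',P[P[:,1].argmin()].round(1),'right',P[P[:,0].argmax()].round(1))
```

```text
0.014 left [278.3 204.5] bottom [295.4 223.8] top [310.4 170.3] right [327.6 187.6]
0.018 left [277.4 205.9] bottom [294.5 223.1] top [309.5 169.6] right [326.7 186.9]
0.022 left [276.4 205.3] bottom [293.5 222.5] top [308.6 168.8] right [325.9 186.1]
0.026 left [275.5 204.6] bottom [292.5 221.9] top [307.8 168. ] right [325.  185.3]
0.03 left [274.5 204. ] bottom [291.6 221.2] top [306.9 167.2] right [324.1 184.6]
```

```bash
cat > k.py <<'E'
from h import *
ZF=.019
def knob(phi,ext=0):
    c,s=np.cos(np.radians(phi)),np.sin(np.radians(phi))
    a=np.linspace(-.023,.023,24);b=np.linspace(-.007,.007,8);z=np.linspace(ZF,ZF+.028,15)
    A,B,Z=[q.ravel() for q in np.meshgrid(a,b,z)]
    t=np.linspace(0,2*np.pi,24); 
    p=np.stack([A*c-B*s,A*s+B*c,Z],1); return C+p@fr(35.).T
def lidpts():
    r=np.linspace(.0,.083,25);t=np.radians(np.arange(0,360,5)); Rr,T=[q.ravel() for q in np.meshgrid(r,t)]
    return C+np.stack([Rr*np.cos(T),Rr*np.sin(T),0*T+ZF],1)@fr(35.).T
LID=lidpts()
def inside(P,ctr,hx=.0095,hy=.015,ty=-1.9):
    # hy along tool y (angle ty deg), hx perpendicular; ctr=(x,y,ztip)
    u=np.array([np.cos(np.radians(ty)),np.sin(np.radians(ty))]); v=np.array([-u[1],u[0]])
    d=P[:,:2]-ctr[:2]; return (abs(d@u)<hy)&(abs(d@v)<hx)&(P[:,2]>ctr[2])
def solve(phi,end,rc,p,ty=-1.9,side=-1):
    """pusher on CW side (side=-1) of the bar's end (+1 opening end, -1 other), pushing at radius rc, tip at normal height p at contact"""
    K=knob(phi); F=fr(35.); pr=np.radians(phi)
    e=np.array([np.cos(pr),np.sin(pr),0])*end; n=np.array([-e[1],e[0],0])*side
    base=C+F@(e*rc+n*.007+np.array([0,0,ZF+p])); nh=(F@n); zt=base[2]; nh=nh.copy(); nh[2]=0; nh/=np.linalg.norm(nh)
    lo,hi=0,.06
    for _ in range(30):
        m=(lo+hi)/2; ctr=base+nh*m; ctr[2]=zt
        if inside(K,ctr,ty=ty).any(): lo=m
        else: hi=m
    ctr=base+nh*hi; ctr[2]=zt
    L=LID; u=np.array([np.cos(np.radians(ty)),np.sin(np.radians(ty))]); v=np.array([-u[1],u[0]]); d=L[:,:2]-ctr[:2]
    m=(abs(d@u)<.015)&(abs(d@v)<.0095); cl=zt-(L[m,2].max() if m.any() else 0)
    return ctr,cl,hi
E
python3 - <<'E'
from k import *
for end in(1,-1):
  for phi in range(23,170,12):
    c,cl,d=solve(phi,end,.018,.016); print(end,phi,'tip',(c*1e3).round(1),'TCPz',round(c[2]*1e3+19,1),'lidclear',round(cl*1e3,1))
E
```

```text
1 23 tip [516.3  23.5 154.7] TCPz 173.7 lidclear 6.2
1 35 tip [518.6  28.1 154.4] TCPz 173.4 lidclear 4.0
1 47 tip [520.8  32.5 153.6] TCPz 172.6 lidclear 2.0
1 59 tip [522.3  37.8 152.4] TCPz 171.4 lidclear 0.0
1 71 tip [522.6  43.9 150.8] TCPz 169.8 lidclear -1.6
1 83 tip [519.7  50.6 148.9] TCPz 167.9 lidclear -1.4
1 95 tip [516.9  56.2 146.8] TCPz 165.8 lidclear -1.8
1 107 tip [514.   61.2 144.5] TCPz 163.5 lidclear -1.5
1 119 tip [508.5  64.5 142.2] TCPz 161.2 lidclear -0.3
1 131 tip [502.9  66.3 139.9] TCPz 158.9 lidclear 1.4
1 143 tip [496.6  65.5 137.8] TCPz 156.8 lidclear 3.7
1 155 tip [490.6  62.3 136. ] TCPz 155.0 lidclear 6.3
1 167 tip [485.9  58.4 134.5] TCPz 153.5 lidclear 7.9
-1 23 tip [475.   53.9 132.6] TCPz 151.6 lidclear 13.3
-1 35 tip [470.9  51.  132.9] TCPz 151.9 lidclear 16.7
-1 47 tip [466.9  46.7 133.7] TCPz 152.7 lidclear 19.9
-1 59 tip [465.   39.6 134.9] TCPz 153.9 lidclear 23.5
-1 71 tip [464.4  31.9 136.5] TCPz 155.5 lidclear 24.6
-1 83 tip [466.1  23.8 138.4] TCPz 157.4 lidclear 25.0
-1 95 tip [468.9  16.5 140.6] TCPz 159.6 lidclear 25.2
-1 107 tip [472.2   9.8 142.8] TCPz 161.8 lidclear 24.8
-1 119 tip [477.6   4.5 145.2] TCPz 164.2 lidclear 23.0
-1 131 tip [488.3   5.4 147.4] TCPz 166.4 lidclear 18.1
-1 143 tip [496.1   7.7 149.5] TCPz 168.5 lidclear 14.8
-1 155 tip [502.1  10.9 151.3] TCPz 170.3 lidclear 12.4
-1 167 tip [506.8  14.8 152.8] TCPz 171.8 lidclear 10.8
```

```bash
python3 -m inch '[[-158,36,0,0,0],[-158,36,0,0,0],[-158,36,0,0,0],[-158,36,0,0,0],[-158,36,0,0,0],[-158,36,-30,0,0],[-158,36,-70,0,0],[-158,36,-70,0,0]]';python3 -m inch '[[0,0,0,0,0]]'
```

```text
time_s: 6.13
tool_pos: [0.4662, 0.0664, 0.1797]
ee_rot: [0.719, 0.695, -0.005, -0.006]
wrist_force: [-0.8, -0.5, 0.3]
opening: 0.0008
time_s: 6.22
tool_pos: [0.4693, 0.0662, 0.1837]
ee_rot: [0.719, 0.695, -0.002, -0.003]
wrist_force: [-0.8, 0.4, 0.9]
opening: 0.0003
```

```bash
python3 -m inch '[[0,0,-30,0,0],[0,0,-30,0,0],[0,0,-30,0,0]]'
python3 - <<'E'
from h import *
c=snap('side','side4')
c=snap('top','top4')
print(env.get_obs()['tool_pos'])
E
python3 zz.py side4 255 130 355 230 6 zs4
python3 zz.py top4 250 140 370 250 6 zt4
```

```text
time_s: 6.47
tool_pos: [0.4714, 0.066, 0.1563]
ee_rot: [0.719, 0.695, -0.0, -0.0]
wrist_force: [0.8, 0.4, 0.7]
opening: 0.0007
[0.47254649 0.06590045 0.1573835 ]
```

View pics/zs4.png

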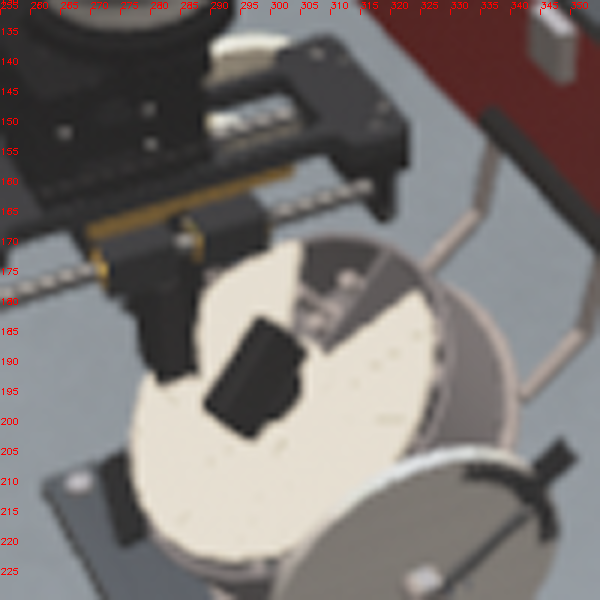

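View pics/zt4.png

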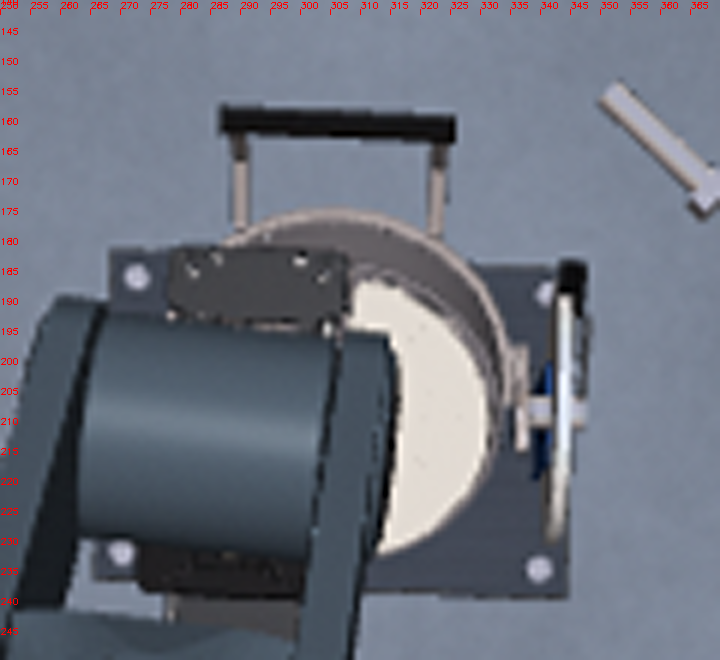

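```bash
python3 -m inch '[[1,-8,-6,0,0],[-1,-14,-6,0,0],[-4,-18,-6,0,0],[-7,-22,-5,0,0],[-8,-26,-4,0,0],[-9,-30,-3,0,0],[-9,-34,-2,0,0],[-9,-34,-2,0,0]]'
python3 - <<'E'
from h import *
c=snap('side','side5')
print(pointer(c))
E
python3 zz.py side5 255 130 355 230 6 zs5
```

```text
time_s: 7.23
tool_pos: [0.4618, 0.031, 0.1537]
ee_rot: [0.719, 0.695, -0.001, -0.0]
wrist_force: [-1.4, -0.1, 0.8]
opening: 0.0005
(np.float64(36.52719677531114), np.float32(-0.9352637))
```

View pics/zs5.png

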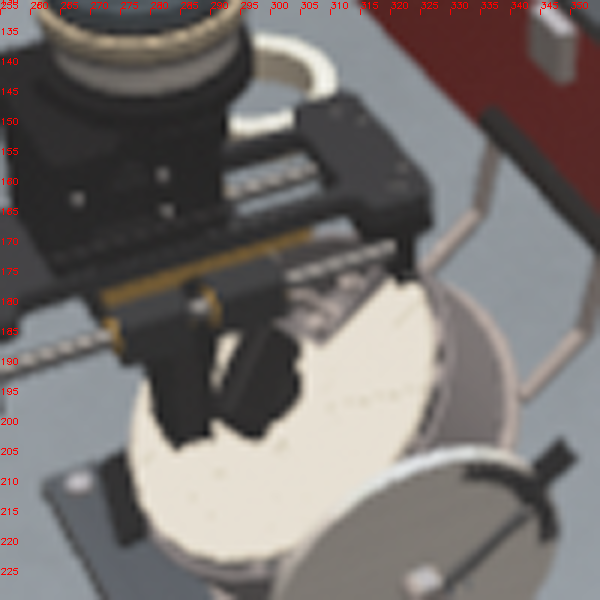

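```bash
python3 - <<'E'
from h import *
for fn,pts in(('side4',((309.8,188),(318,182.5),(325,178))),('side5',((309,187.3),(316,182),(322,177)))):
    c=load(fn)
    P=[onplane(c,*p,.019) for p in pts]
    for q in P: print(fn,q.round(4),np.degrees(np.arctan2(q[1],q[0])).round(1),np.hypot(*q[:2]).round(4))
    d=P[-1]-P[0]; print(np.degrees(np.arctan2(d[1],d[0])))
# finger tip in side5
c=load('side5')
print(proj(c,[.4618,.031,.1347]), [proj(c,[.4618+a,.031+b,.1347]).round(1).tolist() for a,b in((.015,.0095),(.015,-.0095),(-.015,-.0095),(-.015,.0095))])
for ph in(25,30,35): 
    e=np.array([np.cos(np.radians(ph+180)),np.sin(np.radians(ph+180)),0]); n=np.array([-e[1],e[0],0])
    print(ph,[proj(c,W(e*.023+n*s*.007+np.array([0,0,z]))).round(1).tolist() for s in(1,-1) for z in(.019,.047)])
E
python3 zz.py side5 275 170 330 210 13 zs5b
```

```text
side4 [ 0.0289 -0.002   0.019 ] -4.1 0.0289
side4 [ 0.0532 -0.0074  0.019 ] -7.9 0.0537
side4 [ 0.0733 -0.0124  0.019 ] -9.6 0.0743
-13.056617487419604
side5 [0.0283 0.0016 0.019 ] 3.2 0.0283
side5 [ 0.05   -0.0015  0.019 ] -1.8 0.05
side5 [ 0.0691 -0.003   0.019 ] -2.5 0.0692
-6.433478628459088
[285.4906649  201.34367702] [[289.5, 197.0], [292.8, 201.7], [281.4, 205.8], [278.2, 201.0]]
25 [[298.4, 204.4], [291.7, 199.5], [294.5, 202.8], [287.9, 197.9]]
30 [[299.0, 204.3], [292.4, 199.4], [295.0, 203.2], [288.3, 198.3]]
35 [[299.7, 204.2], [293.1, 199.3], [295.5, 203.6], [288.8, 198.7]]
```

View pics/zs5b.png

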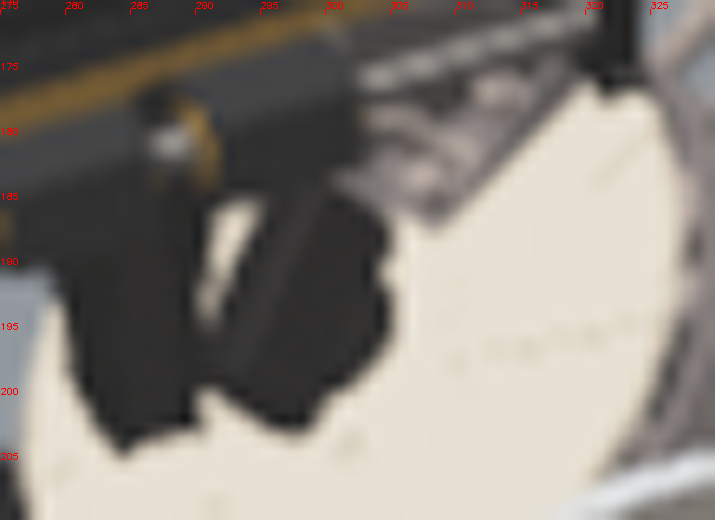

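```bash
sed -i 's/hy=.015,/hy=.008,/; s/(abs(d@u)<.015)/(abs(d@u)<.008)/' k.py
python3 - <<'E'
from k import *
for phi in range(20,172,10):
    c,cl,d=solve(phi,-1,.016,.010); print(phi,'TCP',(c[:2]*1e3).round(1),round(c[2]*1e3+19,1),'lidclear',round(cl*1e3,1))
E
```

```text
20 TCP [481.4  53.5] 147.8 lidclear 10.2
30 TCP [478.3  51.4] 147.8 lidclear 12.0
40 TCP [475.   48.9] 148.1 lidclear 14.8
50 TCP [472.6  44.4] 148.8 lidclear 16.8
60 TCP [471.3  39. ] 149.7 lidclear 19.3
70 TCP [471.2  33. ] 150.8 lidclear 19.9
80 TCP [472.5  26.8] 152.2 lidclear 20.2
90 TCP [475.2  21.2] 153.7 lidclear 19.5
100 TCP [476.7  16.1] 155.4 lidclear 20.2
110 TCP [479.5  11.4] 157.1 lidclear 19.7
120 TCP [483.4   7.5] 158.9 lidclear 19.2
130 TCP [488.4   5.2] 160.6 lidclear 17.1
140 TCP [495.6   7. ] 162.2 lidclear 13.7
150 TCP [501.3   9.4] 163.7 lidclear 11.0
160 TCP [505.9  12.4] 165.0 lidclear 9.3
170 TCP [509.5  15.8] 166.1 lidclear 8.1
```

```bash
python3 -m inch '[[-2,16,0,0,0],[0,32,-4,0,0],[8,32,-8,0,0],[8,32,-8,0,0],[8,32,-8,0,0]]'
```

```text
time_s: 7.7
tool_pos: [0.4716, 0.0636, 0.1455]
ee_rot: [0.718, 0.696, 0.0, 0.001]
wrist_force: [-0.6, 0.9, 0.8]
opening: 0.0005
```

```bash
python3 -m inch '[[7,-4,0,0,0],[7,-10,0,0,0],[5,-13,0,0,0],[3,-15,1,0,0],[1,-19,1,0,0],[-1,-25,2,0,0],[-1,-31,3,0,0],[0,-37,5,0,0]]'
python3 - <<'E'
from h import *
c=snap('side','side6')
print(pointer(c))
E
python3 zz.py side6 265 150 345 220 9 zs6
```

```text
time_s: 8.37
tool_pos: [0.468, 0.027, 0.1501]
ee_rot: [0.719, 0.695, -0.001, -0.003]
wrist_force: [-3.8, 2.7, -0.7]
opening: 0.0003
(np.float64(36.36184107770969), np.float32(-0.93190527))
```

View pics/zs6.png

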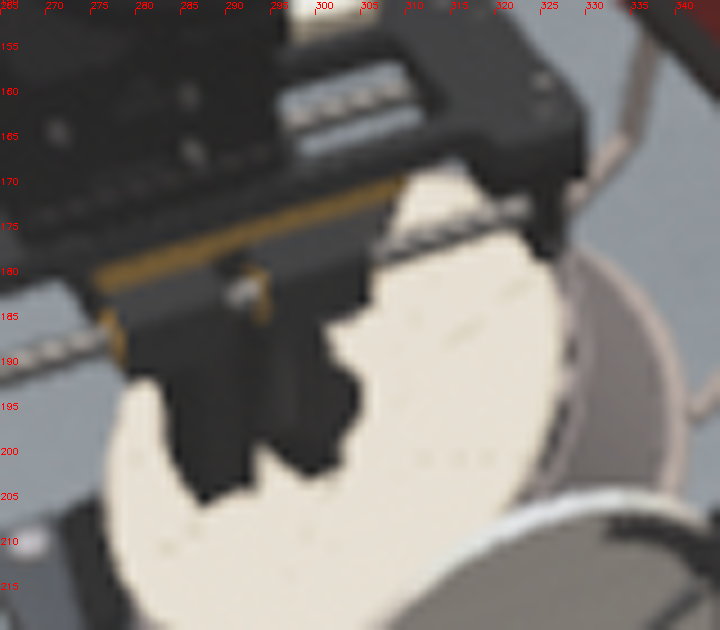

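```bash
python3 -m inch '[[2,-3,1,0,0],[4,-6,2,0,0],[5,-9,3,0,0],[7,-12,4,0,0],[7,-12,4,0,0],[7,-12,4,0,0]]'
```

```text
time_s: 8.92
tool_pos: [0.475, 0.015, 0.1541]
ee_rot: [0.719, 0.695, -0.002, -0.002]
wrist_force: [-5.1, 3.1, 1.5]
opening: 0.0004
```

```bash
python3 -m inch '[[-20,0,0,0,0],[-20,0,40,0,0],[-20,-40,80,0,0],[-20,-80,100,0,0],[-20,-120,100,0,0],[-20,-160,100,0,30],[-20,-200,100,0,30],[-20,-200,100,0,30]]'
python3 - <<'E'
from h import *
c=snap('side','side7')
c=snap('top','top7')
E
python3 zz.py side7 265 150 345 220 9 zs7;python3 zz.py top7 255 150 345 240 7 zt7
```

```text
time_s: 9.58
tool_pos: [0.4593, -0.1927, 0.256]
ee_rot: [0.72, 0.694, -0.001, 0.005]
wrist_force: [0.6, 0.8, 0.7]
opening: 0.0135
```

View pics/zs7.png

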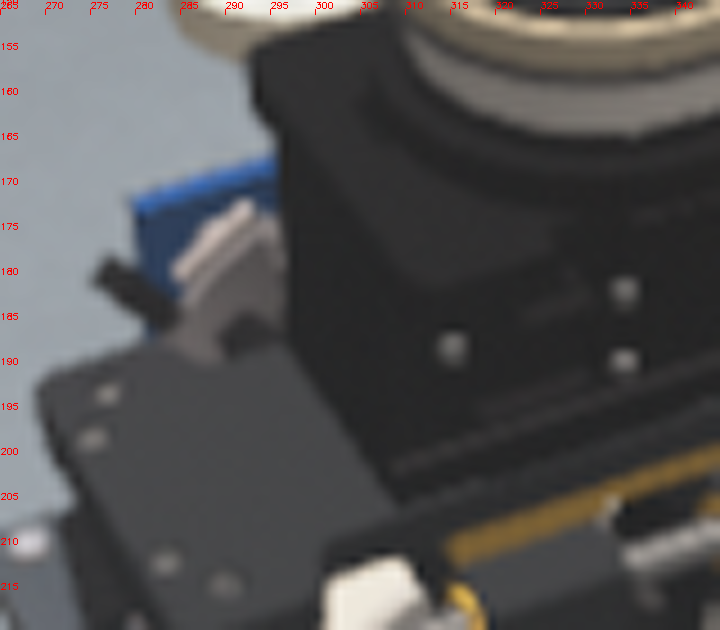

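View pics/zt7.png

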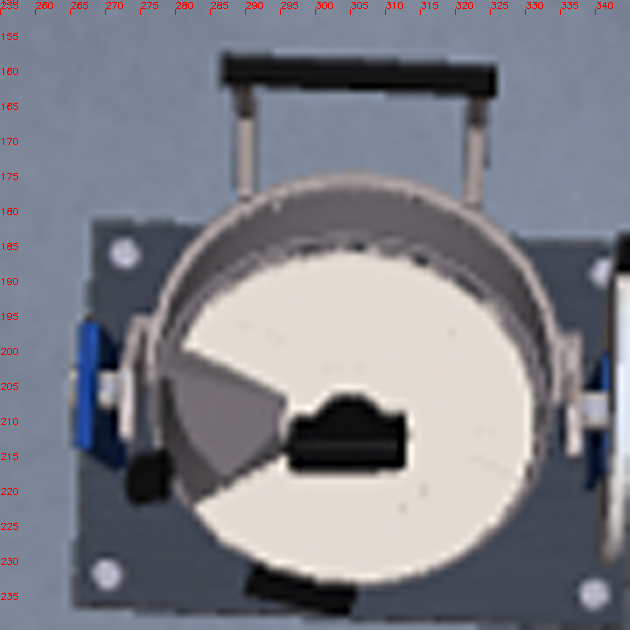

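Run:
```python
from h import *
c=load('top7')
P={n:onplane(c,*p,z) for n,p,z in(('e1o',(280.9,200.7),.019),('e1i',(295,206.8),.019),('e2o',(283,221.8),.019),('e2i',(295.2,213.8),.019),('finbase',(277.5,216.5),.015),('fintop',(275.5,218),.03),('bar',(297.3,234),.018))}
for n,q in P.items(): print(n,q.round(4),np.degrees(np.arctan2(q[1],q[0])).round(1),np.hypot(*q[:2]).round(4))
# lid centre
m=lidmask(c['img'],(275,175,340,240),190); cs=cv2.findContours(m,cv2.RETR_EXTERNAL,cv2.CHAIN_APPROX_NONE)[0][0]; e=cv2.fitEllipse(cv2.convexHull(cs)); print(e,onplane(c,*e[0],.019).round(4))
for th in(34,35,36): print(th,proj(c,W((0,0,.019),th)).round(1),[proj(c,W((.14,y,0),th)).round(1).tolist() for y in(.052,-.052)])
```

```text
e1o [0.0262 0.0654 0.019 ] 68.2 0.0704
e1i [0.0091 0.0267 0.019 ] 71.2 0.0282
e2o [-0.041   0.0597  0.019 ] 124.5 0.0725
e2i [-0.0132  0.0258  0.019 ] 117.1 0.029
finbase [-0.0269  0.0755  0.015 ] 109.6 0.0802
fintop [-0.023   0.0794  0.03  ] 106.2 0.0827
bar [-0.0803  0.019   0.018 ] 166.7 0.0825
((304.5063781738281, 209.1810760498047), (46.06874465942383, 52.110721588134766), 93.29981231689453) [0.0029 0.0004 0.019 ]
34 [304.6 210. ] [[286.6, 159.2], [325.9, 161.0]]
35 [304.6 210.1] [[286.5, 159.6], [325.9, 161.4]]
36 [304.6 210.2] [[286.4, 160.0], [325.9, 161.7]]
```

```bash
python3 -m inch '[[0,0,0,0,0],[0,0,0,0,0]]'
```

```text
time_s: 9.85
tool_pos: [0.457, -0.1838, 0.2543]
ee_rot: [0.718, 0.696, 0.0, -0.001]
wrist_force: [-0.4, 0.7, 0.7]
opening: 0.0182
```

```bash
python3 -m inch '[[1,195,0,0,0],[1,195,0,0,0],[1,195,0,0,0],[1,195,-20,0,0],[1,195,-60,0,0],[1,195,-97,0,0],[1,195,-97,0,0],[1,195,-97,0,0]]';python3 -m inch '[[0,0,0,0,0]]'
```

```text
time_s: 10.52
tool_pos: [0.4557, 0.0122, 0.1554]
ee_rot: [0.717, 0.697, -0.002, -0.003]
wrist_force: [-0.6, 0.2, 0.6]
opening: 0.0005
time_s: 10.6
tool_pos: [0.4586, 0.0104, 0.1579]
ee_rot: [0.718, 0.696, -0.0, -0.0]
wrist_force: [0.4, -0.5, 0.1]
opening: 0.0001
```

```bash
python3 -m inch '[[8,0,0,0,0],[14,0,0,0,0],[18,0,0,0,0],[20,0,0,0,0],[20,0,0,0,0],[20,0,0,0,0]]'
```

```text
time_s: 11.1
tool_pos: [0.4758, 0.0093, 0.1585]
ee_rot: [0.719, 0.695, -0.002, -0.002]
wrist_force: [-7.6, -1.8, 6.3]
opening: 0.0004
```

```bash
python3 -m inch '[[1,0,0,0,0],[2,0,0,0,0],[2,0,0,0,0]]';python3 -m inch '[[-20,0,0,0,0],[-20,0,40,0,0],[-20,-40,80,0,30],[-20,-80,100,0,50],[-20,-120,100,0,60],[-20,-160,100,0,70],[-20,-200,100,0,70],[-20,-240,100,0,70]]'
python3 - <<'E'
from h import *
c=snap('side','side8')
c=snap('top','top8')
E
python3 zz.py side8 265 150 345 220 9 zs8;python3 zz.py top8 255 150 345 240 7 zt8
```

```text
time_s: 11.35
tool_pos: [0.476, 0.0094, 0.1583]
ee_rot: [0.718, 0.696, -0.004, -0.004]
wrist_force: [-10.3, -3.2, 7.1]
opening: 0.001
time_s: 12.02
tool_pos: [0.4611, -0.2246, 0.2599]
ee_rot: [0.719, 0.695, 0.0, 0.003]
wrist_force: [0.8, 0.3, -0.0]
opening: 0.0324
```

View pics/zs8.png

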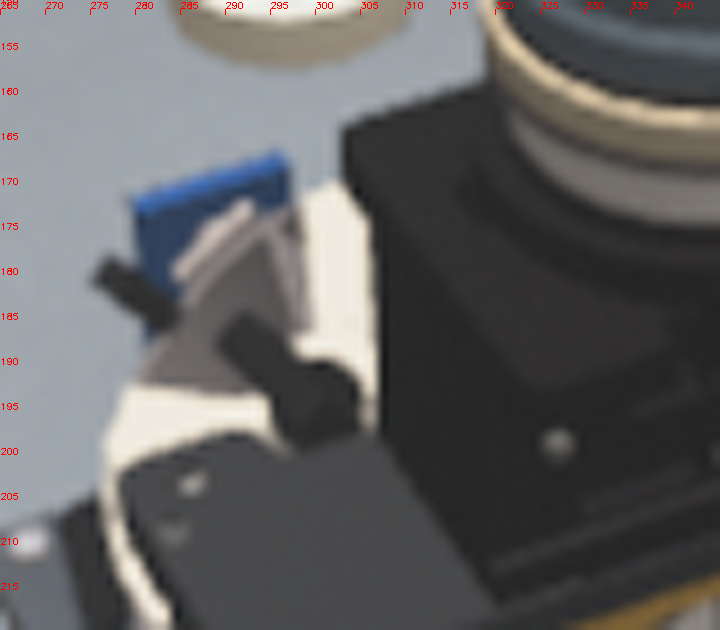

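View pics/zt8.png

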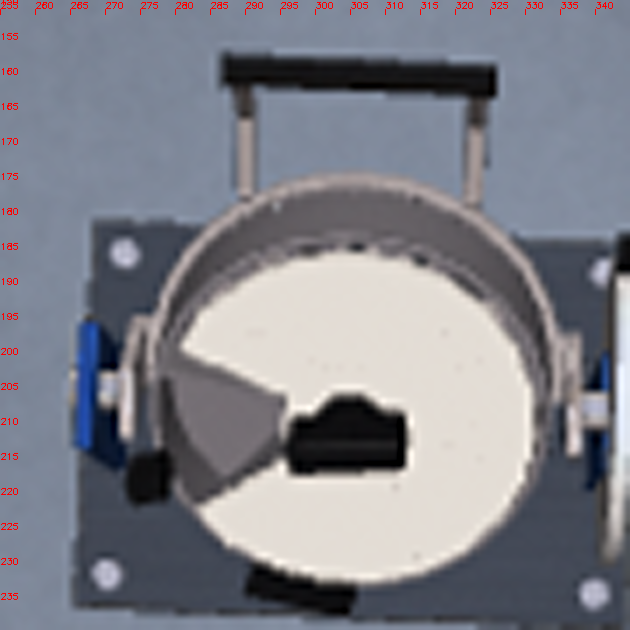

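```bash
python3 -m inch '[[0,0,0,0,0],[0,0,0,0,0]]'
```

```text
time_s: 12.28
tool_pos: [0.4603, -0.2214, 0.2582]
ee_rot: [0.719, 0.695, 0.0, 0.0]
wrist_force: [0.7, 0.5, 0.3]
opening: 0.0399
```

Target approach (455, 13, 148).

```bash
python3 -m inch '[[-6,234,0,0,0],[-6,234,0,0,0],[-6,234,0,0,0],[-6,234,0,0,0],[-6,234,-20,0,0],[-6,234,-60,0,0],[-6,234,-110,0,0],[-6,234,-110,0,0]]';python3 -m inch '[[0,0,0,0,0],[0,0,0,0,0]]'
```

```text
time_s: 12.95
tool_pos: [0.4518, 0.0166, 0.1456]
ee_rot: [0.717, 0.697, -0.001, -0.002]
wrist_force: [-0.3, -0.6, -0.0]
opening: 0.0012
time_s: 13.12
tool_pos: [0.4536, 0.0142, 0.1473]
ee_rot: [0.718, 0.696, -0.001, -0.001]
wrist_force: [-0.2, -0.2, -0.1]
opening: 0.0006
```

```bash
python3 -m inch '[[10,0,0,0,0],[16,0,0,0,0],[20,-1,0,0,0],[22,-1,0,0,0],[22,-1,0,0,0]]'; python3 -m inch '[[1,-1,0,0,0],[2,-2,0,0,0],[2,-2,0,0,0]]'
```

```text
time_s: 13.53
tool_pos: [0.4752, 0.0119, 0.1486]
ee_rot: [0.719, 0.695, -0.001, -0.001]
wrist_force: [-5.0, 0.5, 5.9]
opening: 0.0001
time_s: 13.78
tool_pos: [0.4752, 0.0108, 0.1481]
ee_rot: [0.719, 0.695, -0.002, -0.003]
wrist_force: [-7.1, 3.7, 5.0]
opening: 0.0007
```

```bash
python3 - <<'E'
from h import *
c=snap('side','side9'); print(pointer(c))
o=env.get_obs()['tool_pos']; print(o)
E
python3 zz.py side9 265 160 335 220 10 zs9
```

```text
(np.float64(36.546360086329074), np.float32(-0.9356485))
[0.47521776 0.01079612 0.14813507]
```

View pics/zs9.png

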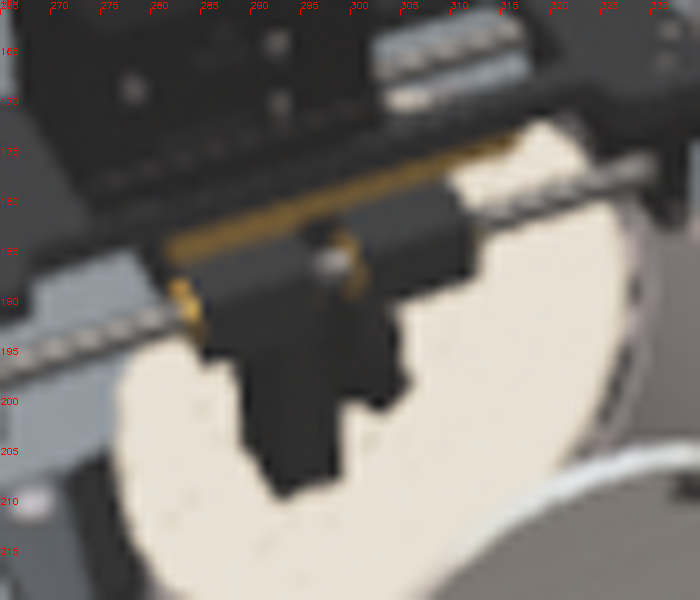

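```bash
python3 -m inch '[[2,0,2,0,0],[4,0,4,0,0],[4,0,4,0,0]]'; python3 -m inch '[[2,-1,1,0,0],[2,-1,1,0,0]]'
```

```text
time_s: 14.08
tool_pos: [0.4801, 0.01, 0.1519]
ee_rot: [0.719, 0.695, -0.002, -0.002]
wrist_force: [-5.7, 1.1, 1.5]
opening: 0.0004
time_s: 14.25
tool_pos: [0.4815, 0.0091, 0.1527]
ee_rot: [0.719, 0.695, -0.002, -0.003]
wrist_force: [-5.5, 0.9, 0.5]
opening: 0.0007
```

```bash
python3 -m inch '[[-20,0,0,0,0],[-20,0,40,0,0],[-20,-40,80,0,30],[-20,-80,100,0,50],[-20,-120,100,0,60],[-20,-160,100,0,70],[-20,-200,100,0,70],[-20,-240,100,0,70]]'
python3 - <<'E'
from h import *
c=snap('top','top10')
E
python3 zz.py top10 255 150 345 240 7 zt10
```

```text
time_s: 14.92
tool_pos: [0.4651, -0.2256, 0.2547]
ee_rot: [0.719, 0.695, 0.0, 0.003]
wrist_force: [0.0, -0.4, -0.1]
opening: 0.0325
```

View pics/zt10.png

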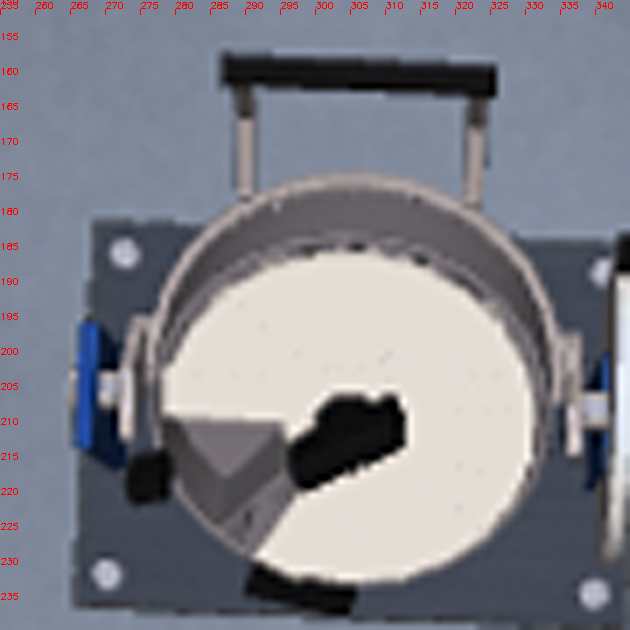

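```bash
cat >> k.py <<'E'
def edges(c,e1o,e1i,e2o,e2i):
    P=[onplane(c,*p,.019) for p in(e1o,e1i,e2o,e2i)]
    an=lambda v:np.degrees(np.arctan2(v[1],v[0]))
    a=[an(P[0]),an(P[2]),an(P[0]-P[1]),an(P[2]-P[3])]; return np.round(a,1),round((a[0]+a[1])/2,1),round((a[2]+a[3])/2,1)
def xcontact(phi,y,tcpz):
    K=knob(phi); lo,hi=.43,.52   # pushing +x : largest x w/o contact
    xs=np.arange(.44,.51,.0003)
    for x in xs:
        if inside(K,np.array([x,y,tcpz-.019])).any(): return x
E
python3 - <<'E'
from k import *
c=load('top10'); print(edges(c,(278.2,209.7),(294.5,210.3),(290.3,229),(296.5,220)))
c=load('top8'); print(edges(c,(280.9,200.7),(295,206.8),(283,221.8),(295.2,213.8)))
print('B check 97',xcontact(97,.0115,.148),'120',xcontact(120,.0091,.1527),xcontact(115,.0091,.1527))
for ph in(125,120,115,110,107,104,100): print(ph,[xcontact(ph,y,z) for y,z in((.056,.146),(.058,.146),(.060,.146))])
E
```

```text
(array([ 92. , 148.5,  90.5, 150.8]), np.float64(120.3), np.float64(120.7))
(array([ 68.2, 124.5,  66.1, 129.3]), np.float64(96.3), np.float64(97.7))
B check 97 0.47690000000000277 120 0.48350000000000326 0.48200000000000315
125 [np.float64(0.466700000000002), np.float64(0.466700000000002), np.float64(0.466700000000002)]
120 [np.float64(0.4679000000000021), np.float64(0.4679000000000021), np.float64(0.4679000000000021)]
115 [np.float64(0.4691000000000022), np.float64(0.4691000000000022), np.float64(0.4691000000000022)]
110 [np.float64(0.47030000000000227), np.float64(0.47030000000000227), np.float64(0.4706000000000023)]
107 [np.float64(0.47120000000000234), np.float64(0.47120000000000234), np.float64(0.47120000000000234)]
104 [np.float64(0.4721000000000024), np.float64(0.4721000000000024), np.float64(0.4721000000000024)]
100 [np.float64(0.4733000000000025), np.float64(0.4733000000000025), np.float64(0.4733000000000025)]
```

```bash
python3 -m inch '[[-14,280,0,0,0],[-14,280,0,0,0],[-14,280,0,0,0],[-14,280,0,0,0],[-14,280,0,0,0],[-14,280,0,0,0],[-14,280,-30,0,0],[-14,280,-70,0,0]]';python3 -m inch '[[0,0,-20,0,0],[0,0,-20,0,0],[0,0,-20,0,0]]'
```

```text
time_s: 15.63
tool_pos: [0.4538, 0.0616, 0.1859]
ee_rot: [0.717, 0.697, 0.005, 0.005]
wrist_force: [-0.8, -0.7, -1.3]
opening: 0.0025
time_s: 15.88
tool_pos: [0.4509, 0.0575, 0.1627]
ee_rot: [0.719, 0.695, -0.0, -0.0]
wrist_force: [-0.6, -0.9, 0.5]
opening: 0.0004
```

```bash
python3 -m inch '[[0,0,-16,0,0],[8,0,-16,0,0],[13,0,-16,0,0],[15,0,-16,0,0],[15,0,-16,0,0],[15,0,-16,0,0]]'
```

```text
time_s: 16.38
tool_pos: [0.4664, 0.0573, 0.1475]
ee_rot: [0.719, 0.695, 0.001, 0.001]
wrist_force: [-0.1, -0.1, 0.8]
opening: -0.0001
```

```bash
python3 -m inch '[[1,0,0,0,0],[2,0,0,0,0],[3,0,0,0,0],[3,0,0,0,0]]'; python3 -m inch '[[1,0,0.5,0,0],[1,0,0.5,0,0],[1,0,0.5,0,0]]'
```

```text
time_s: 16.72
tool_pos: [0.4674, 0.0577, 0.1465]
ee_rot: [0.719, 0.695, -0.001, -0.001]
wrist_force: [-3.0, -0.8, 2.2]
opening: 0.0005
time_s: 16.97
tool_pos: [0.4677, 0.0577, 0.1466]
ee_rot: [0.719, 0.695, -0.001, -0.001]
wrist_force: [-4.9, -2.0, 2.0]
opening: 0.0003
```

```bash
python3 -m inch '[[1,0,1,0,0],[1,0,1,0,0]]'; python3 -m inch '[[1,0,1,0,0],[1,0,1,0,0]]'
```

```text
time_s: 17.13
tool_pos: [0.4683, 0.0581, 0.1473]
ee_rot: [0.719, 0.695, -0.001, -0.002]
wrist_force: [-5.8, 0.1, 0.2]
opening: -0.0001
time_s: 17.3
tool_pos: [0.4688, 0.0585, 0.148]
ee_rot: [0.719, 0.695, -0.002, -0.003]
wrist_force: [-5.9, 1.8, -2.0]
opening: 0.0009
```

```bash
python3 -m inch '[[2,0,0,0,0],[2,0,0,0,0]]'
python3 - <<'E'
from h import *
c=snap('side','side11')
E
python3 zz.py side11 265 160 335 220 10 zs11
```

```text
time_s: 17.47
tool_pos: [0.4694, 0.0588, 0.1478]
ee_rot: [0.719, 0.695, -0.003, -0.004]
wrist_force: [-7.2, 2.9, 0.3]
opening: 0.0005
```

View pics/zs11.png

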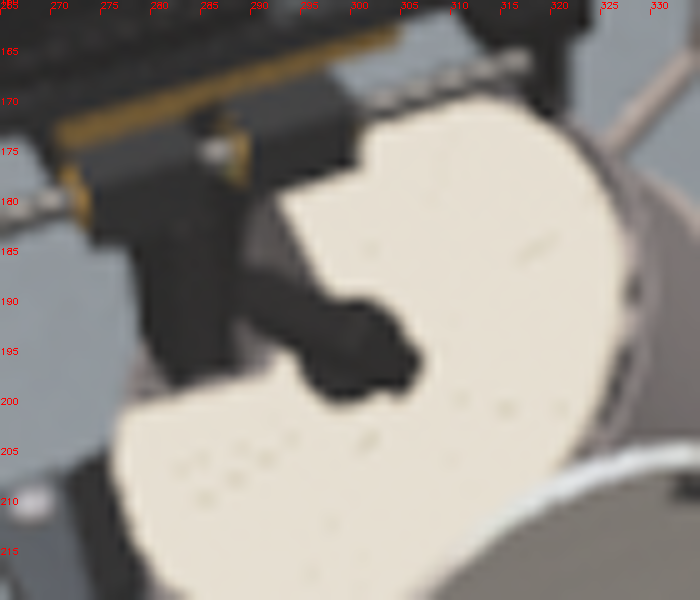

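Run:
```python
from k import *
c=load('side11')
for p in((277.5,200.8),(291.5,197),(284,199),(292.3,180.2),(297.2,189)):
    q=onplane(c,*p,.019); print(p,q.round(4),np.degrees(np.arctan2(q[1],q[0])).round(1))
c=load('side8')
for p in((279.5,192.6),(293,193.7),(296,172),(298.3,186.5)):
    q=onplane(c,*p,.019); print('s8',p,q.round(4),np.degrees(np.arctan2(q[1],q[0])).round(1))
```

```text
(277.5, 200.8) [-0.0585  0.0432  0.019 ] 143.6
(291.5, 197) [-0.0221  0.0186  0.019 ] 140.0
(284, 199) [-0.0413  0.0317  0.019 ] 142.5
(292.3, 180.2) [0.004 0.061 0.019] 86.2
(297.2, 189) [0.0015 0.0254 0.019 ] 86.6
s8 (279.5, 192.6) [-0.0424  0.0602  0.019 ] 125.1
s8 (293, 193.7) [-0.0142  0.0234  0.019 ] 121.2
s8 (296, 172) [0.0244 0.0737 0.019 ] 71.7
s8 (298.3, 186.5) [0.0075 0.0292 0.019 ] 75.6
```

```bash
python3 -m inch '[[1,0,0,0,0],[2,0,0,0,0],[3,0,0,0,0],[3,0,0,0,0]]'
python3 - <<'E'
from h import *
c=snap('side','side12')
E
python3 zz.py side12 265 160 335 220 10 zs12
```

```text
time_s: 17.85
tool_pos: [0.4701, 0.0592, 0.1478]
ee_rot: [0.719, 0.695, -0.004, -0.006]
wrist_force: [-11.5, 3.7, 5.0]
opening: 0.0005
```

View pics/zs12.png

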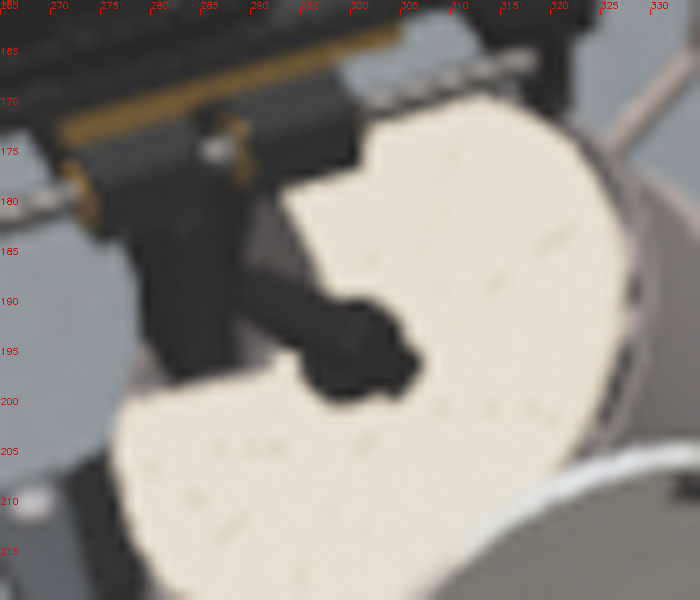

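```bash
python3 -m inch '[[0,0,1,0,0],[0,0,2,0,0],[0,0,3,0,0],[0,0,3,0,0]]'
python3 - <<'E'
from h import *
c=snap('side','side13')
E
python3 zz.py side13 265 160 335 220 10 zs13
```

```text
time_s: 18.23
tool_pos: [0.472, 0.0594, 0.1507]
ee_rot: [0.719, 0.695, -0.002, -0.005]
wrist_force: [-6.4, 4.7, -0.9]
opening: 0.0003
```

View pics/zs13.png

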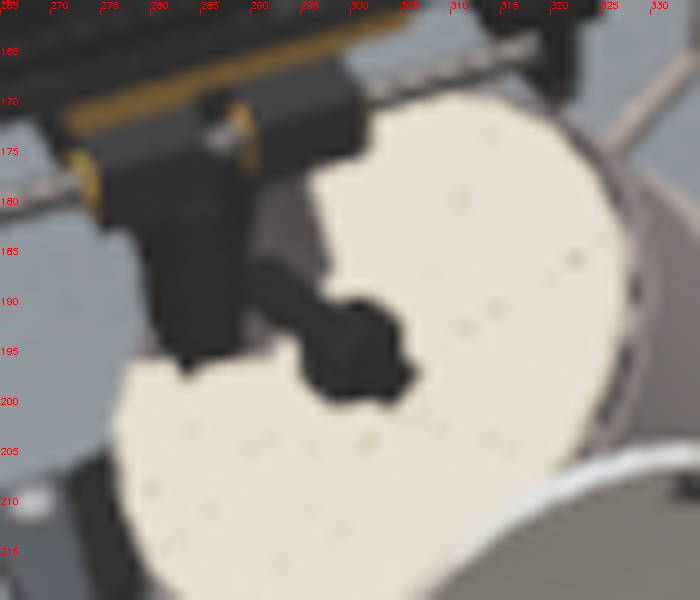

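```bash
python3 - <<'E'
from k import *
c=load('side13')
for p in((277.8,195.8),(291.5,195),(295,178),(297,187)):
    q=onplane(c,*p,.019); print(p,q.round(4),np.degrees(np.arctan2(q[1],q[0])).round(1))
E
python3 -m inch '[[-10,0,0,0,0],[-20,0,40,0,0],[-20,-40,80,0,30],[-20,-80,100,0,50],[-20,-120,100,0,60],[-20,-160,100,0,70],[-20,-200,100,0,70],[-20,-240,100,0,70]]'; python3 -m inch '[[0,-45,0,0,80],[0,-45,0,0,80]]'
python3 - <<'E'
from h import *
c=snap('top','top14'); c=snap('side','side14')
E
python3 zz.py top14 255 150 345 240 7 zt14; python3 zz.py side14 265 160 335 220 10 zs14
```

```text
(277.8, 195.8) [-0.0508  0.0559  0.019 ] 132.3
(291.5, 195) [-0.0193  0.0237  0.019 ] 129.1
(295, 178) [0.0131 0.06   0.019 ] 77.7
(297, 187) [0.004  0.0311 0.019 ] 82.7
time_s: 18.95
tool_pos: [0.4576, -0.1766, 0.2532]
ee_rot: [0.719, 0.695, 0.001, 0.003]
wrist_force: [0.5, -0.5, -0.6]
opening: 0.0327
time_s: 19.12
tool_pos: [0.4589, -0.2274, 0.2531]
ee_rot: [0.721, 0.693, -0.0, 0.006]
wrist_force: [-0.5, 0.3, 0.5]
opening: 0.046
```

View pics/zt14.png

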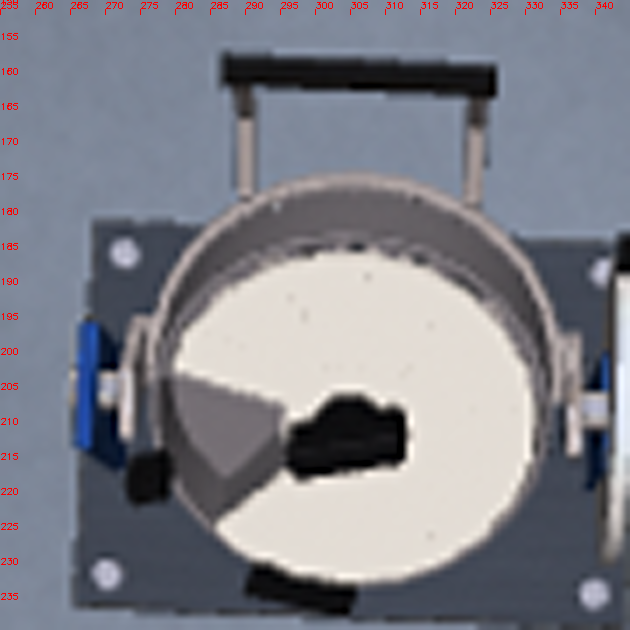

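View pics/zs14.png

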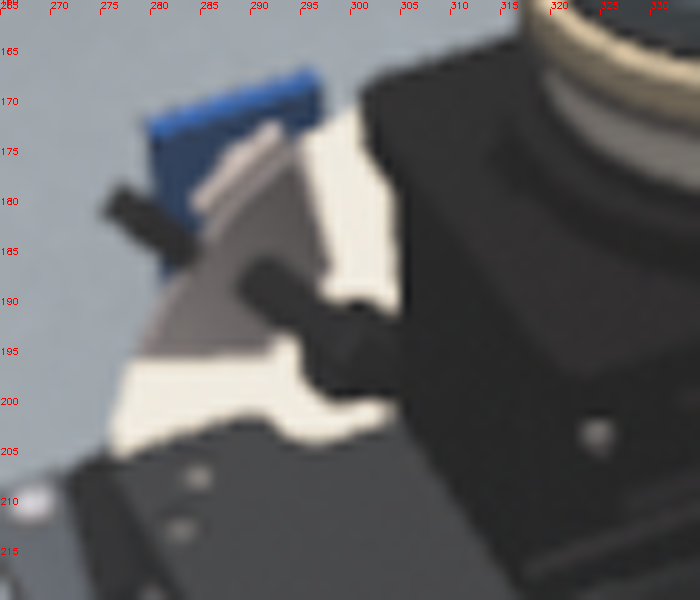

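```bash
python3 - <<'E'
from k import *
c=load('top14'); print(edges(c,(279.4,203.8),(294.7,207.8),(285.8,224.7),(295.7,215.5)))
# nut from top0
t=load('top0'); im=t['img'].astype(int); sub=im[185:210,383:405]; g=sub.mean(2)
hsv=cv2.cvtColor(t['img'],cv2.COLOR_RGB2HSV)
print(hsv[185:208,384:404,1]); print(hsv[185:208,384:404,2])
E
python3 zz.py top14 375 180 415 245 10 ztn
```

```text
(array([ 76.8, 134. ,  76.1, 138.9]), np.float64(105.4), np.float64(107.5))
[[46 45 46 45 44 46 46 45 47 45 45 47 45 48 45 42 45 47 44 43]
 [45 45 44 44 46 46 45 45 45 45 46 47 45 47 45 44 47 45 45 45]
 [47 48 45 45 47 46 45 45 46 48 45 45 45 49 47 46 44 46 46 45]
 [45 47 46 46 46 47 46 45 46 47 46 47 46 44 47 47 44 47 47 46]
 [45 46 46 47 47 45 44 46 47 48 45 44 44 43 45 45 46 46 47 45]
 [47 45 47 47 45 46 46 46 45 47 47 45 44 45 47 47 45 42 45 45]
 [45 45 46 47 45 46 48 37 34 40 43 45 48 47 47 45 43 46 44 47]
 [45 47 43 47 48 46 37 26 26 27 26 28 30 34 47 43 44 46 47 44]
 [45 47 46 47 46 37 23 25 22 24 24 24 24 26 44 47 44 45 46 46]
 [45 46 46 46 41 24 25 31 37 11 11 11 24 26 36 45 48 46 44 46]
 [45 45 46 41 18 24 32 44 47 47 46 10 19 26 33 47 46 48 44 47]
 [45 45 47 25 17 23 35 46 46 47 49 30 23 25 24 41 45 46 47 47]
 [44 47 47 33 13 26 33 45 45 46 45 45 10 22 25 34 44 47 45 46]
 [45 47 49 31 22 24 26 42 49 45 47 47 24 24 28 40 44 45 45 44]
 [47 46 47 48 14 23 24 34 42 47 47 30 26 25 38 45 46 46 43 47]
 [45 46 47 46 31 13 25 25 27 27 31 26 24 35 45 45 45 46 47 44]
 [46 46 45 48 39
[... 1681 characters left out ...]
 144 145
  147 146]
 [142 139 140 143  90  58 190 192 188 186 175 177 188 166 147 143 142 145
  146 145]
 [143 140 141 144 118  48  79 101 103 159 159 190 173 150 145 145 144 144
  145 145]
 [141 139 141 142 142 135 108 110  87  83  67 107 145 146 146 147 145 143
  146 145]
 [140 138 139 142 144 143 139 142 138 133 132 136 143 145 146 146 145 143
  145 145]
 [141 139 139 141 142 143 143 144 143 143 146 144 143 145 144 144 144 144
  145 146]
 [143 142 141 141 142 141 141 143 143 142 142 143 142 143 141 142 144 145
  145 146]
 [143 143 141 143 142 141 142 143 143 143 143 144 143 142 142 142 144 145
  145 145]
 [142 142 142 142 143 141 139 144 142 143 143 143 143 144 143 143 145 145
  147 145]]
```

View pics/ztn.png

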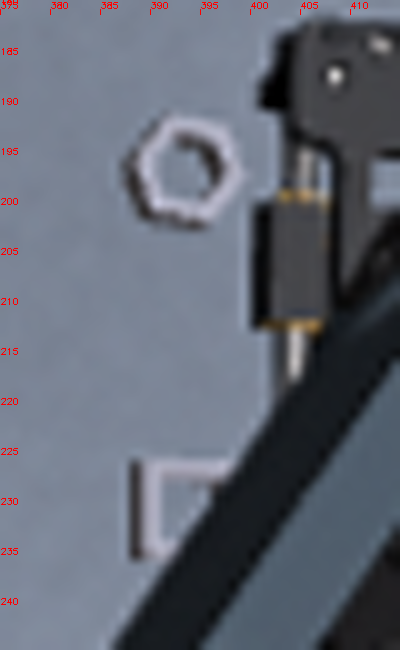

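```bash
python3 - <<'E'
from k import *
t=load('top0'); s=load('side0')
hsv=cv2.cvtColor(cv2.resize(t['img'],None,fx=8,fy=8,interpolation=cv2.INTER_LINEAR),cv2.COLOR_RGB2HSV)
m=np.zeros(hsv.shape[:2],np.uint8); x0,y0,x1,y1=[8*v for v in(384,188,403,206)]
m[y0:y1,x0:x1]=((hsv[y0:y1,x0:x1,1]<36)&(hsv[y0:y1,x0:x1,2]>150))*255
m=cv2.morphologyEx(m,cv2.MORPH_CLOSE,np.ones((5,5),np.uint8))
cs=max(cv2.findContours(m,cv2.RETR_EXTERNAL,cv2.CHAIN_APPROX_NONE)[0],key=cv2.contourArea); h=cv2.convexHull(cs)[:,0]
P=np.array([onz(t,(u+.5)/8-.5,(v+.5)/8-.5,.024)[:2] for u,v in h])
from math import pi
hh=(P*1e5).astype(np.int32).reshape(-1,1,2); M=cv2.moments(hh); c=np.array([M['m10'],M['m01']])/M['m00']/1e5; print('centre',c,'area',M['m00']/1e10*1e6,'exp',0.866*900)
# support width vs angle: min width directions = flats
A=np.radians(np.arange(-90,90,1)); w=np.array([np.ptp(P@[np.cos(a),np.sin(a)]) for a in A])
f=np.sum(w*np.exp(6j*A)); print('flat normals at', np.degrees((np.angle(-f))/6), 'mod 60'); 
for d in range(-90,90,10): print(d,round(w[d+90]*1e3,1),end=' ')
# check with side0
print('\nside pred of nut top centre',proj(s,[c[0],c[1],.024]))
E
python3 zz.py side0 360 275 420 335 9 zsn
```

```text
centre [ 0.56150919 -0.23004311] area 771.577 exp 779.4
flat normals at -10.19232968443641 mod 60
-90 31.5 -80 31.1 -70 30.1 -60 31.9 -50 33.2 -40 33.6 -30 33.0 -20 31.7 -10 30.3 0 32.7 10 34.2 20 34.7 30 34.2 40 32.7 50 30.9 60 31.0 70 31.5 80 31.9 
side pred of nut top centre [377.47971106 292.59405495]
```

View pics/zsn.png

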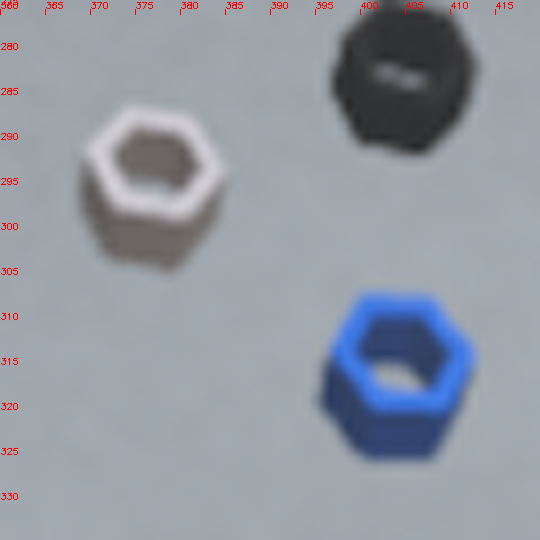

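```bash
python3 -m inch '[[100,0,0,-8,63],[100,0,0,-8,63],[100,0,0,-8,63],[100,0,-50,-8,63],[100,0,-90,-8,63],[100,0,-130,-8,63],[100,0,-130,-8,63],[100,0,-130,-8,63]]'; python3 -m inch '[[0,0,0,0,63],[0,0,0,0,63]]'
```

```text
time_s: 19.88
tool_pos: [0.5548, -0.2158, 0.1195]
ee_rot: [0.765, 0.644, -0.001, -0.003]
wrist_force: [0.6, 0.2, 0.7]
opening: 0.0546
time_s: 20.05
tool_pos: [0.5584, -0.2191, 0.1249]
ee_rot: [0.765, 0.644, 0.001, 0.003]
wrist_force: [0.5, 0.4, -0.7]
opening: 0.0548
```

```bash
python3 -m inch '[[3,-11,-40,0,63],[3,-11,-62,0,63],[3,-11,-62,0,63],[3,-11,-62,0,63]]'
python3 - <<'E'
from h import *
snap('side','side15')
E
python3 zz.py side15 350 250 430 320 9 zs15
```

```text
time_s: 20.38
tool_pos: [0.56, -0.2299, 0.0615]
ee_rot: [0.765, 0.643, 0.0, 0.001]
wrist_force: [-0.5, 0.2, 0.2]
opening: 0.0545
```

View pics/zs15.png

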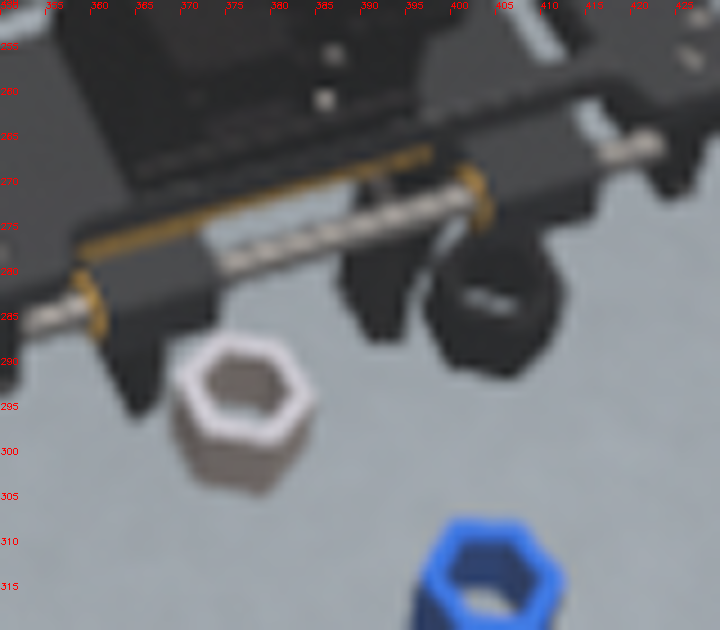

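```bash
python3 -m inch '[[1,0,-20,0,63],[1,0,-31,0,63],[1,0,-31,0,63],[1,0,-31,0,10],[1,0,-31,0,10],[1,0,-31,0,10],[1,0,-31,0,10],[1,0,-31,0,10]]' 30; python3 -m inch '[[0,0,0,0,10],[0,0,0,0,10],[0,0,0,0,10]]'
```

```text
time_s: 21.1
tool_pos: [0.5608, -0.2298, 0.0296]
ee_rot: [0.765, 0.644, 0.0, 0.001]
wrist_force: [0.9, -0.8, 2.9]
opening: 0.0297
time_s: 21.35
tool_pos: [0.5608, -0.2298, 0.0296]
ee_rot: [0.765, 0.644, 0.0, 0.0]
wrist_force: [-0.3, 0.9, 4.2]
opening: 0.0297
```

```bash
python3 -m inch '[[0,0,30,0,10],[0,0,70,0,10],[0,0,110,0,10],[0,0,150,0,10],[0,0,190,0,10],[-10,20,220,5,10],[-20,60,230,10,10],[-30,100,230,17,10]]'; python3 -m inch '[[-36,215,0,10,10],[-36,215,0,10,10],[-36,215,0,10,10],[-36,215,0,10,10],[-36,215,0,10,10],[-36,215,0,10,10],[-36,215,0,10,10],[-36,215,0,10,10]]'
```

```text
time_s: 22.02
tool_pos: [0.5322, -0.131, 0.2624]
ee_rot: [0.661, 0.75, 0.001, 0.004]
wrist_force: [1.1, 0.1, -0.6]
opening: 0.0301
time_s: 22.68
tool_pos: [0.4944, 0.0852, 0.2588]
ee_rot: [0.593, 0.805, -0.0, 0.0]
wrist_force: [-0.5, 0.6, -1.3]
opening: 0.0298
```

```bash
python3 -m inch '[[1,0,-40,0,10],[1,0,-75,0,10],[1,0,-75,0,10],[1,0,-75,0,10]]'
python3 - <<'E'
from h import *
snap('side','side16'); print(env.get_obs()['tool_pos'])
E
python3 zz.py side16 255 140 335 210 9 zs16
```

```text
time_s: 23.02
tool_pos: [0.4947, 0.0835, 0.1826]
ee_rot: [0.595, 0.804, -0.002, -0.002]
wrist_force: [1.0, 0.4, -0.7]
opening: 0.0296
[0.49623374 0.08367508 0.18421693]
```

View pics/zs16.png

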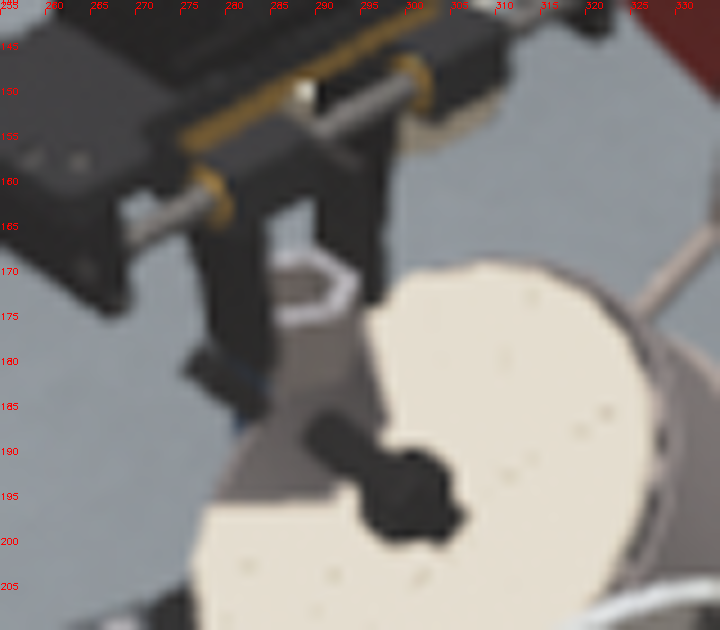

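```bash
python3 -m inch '[[0,1,-12,0,10],[0,1,-20,0,10],[0,1,-24,0,10],[0,1,-24,0,10]]'
python3 - <<'E'
from h import *
snap('side','side17'); print(env.get_obs()['tool_pos'],env.get_obs()['wrist_force'])
E
python3 zz.py side17 255 140 335 210 9 zs17
```

```text
time_s: 23.4
tool_pos: [0.4959, 0.0857, 0.1605]
ee_rot: [0.594, 0.804, 0.0, 0.0]
wrist_force: [0.3, -0.5, -0.2]
opening: 0.0298
[0.49596563 0.08578278 0.1607039 ] [ 0.53919539  0.59546571 -0.27670494]
```

View pics/zs17.png

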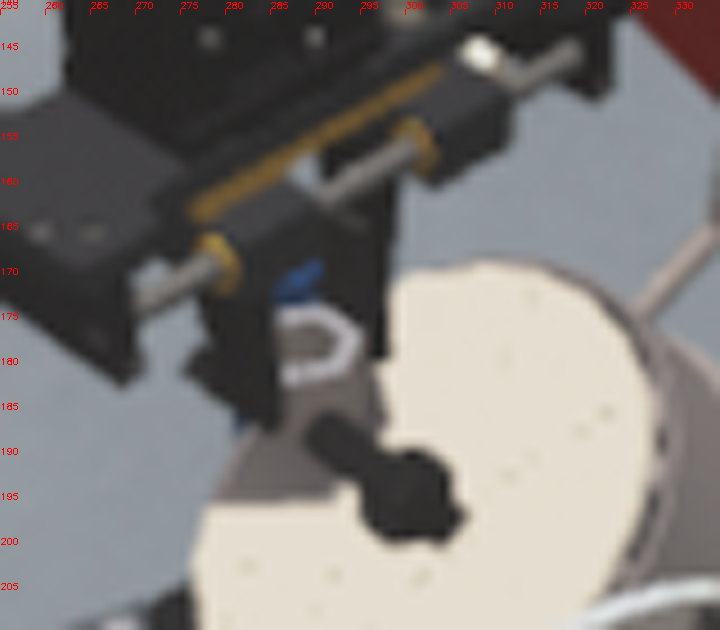

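```bash
python3 -m inch '[[0,0,-3,0,10],[0,0,-3,0,10],[0,0,-3,0,44],[0,0,-3,0,44],[0,0,-3,0,44],[0,0,-3,0,44]]'; python3 -m inch '[[0,0,10,0,44],[0,0,40,0,44],[0,0,80,0,44],[0,0,100,0,44]]';python3 - <<'E'
from h import *
snap('side','side18')
E
python3 zz.py side18 255 140 335 210 9 zs18
```

```text
time_s: 23.95
tool_pos: [0.491, 0.0858, 0.158]
ee_rot: [0.593, 0.805, -0.003, -0.003]
wrist_force: [-10.8, -2.7, 12.5]
opening: 0.0376
time_s: 24.28
tool_pos: [0.4973, 0.0861, 0.2612]
ee_rot: [0.594, 0.805, 0.002, 0.003]
wrist_force: [0.6, -0.2, 0.1]
opening: 0.0381
```

View pics/zs18.png

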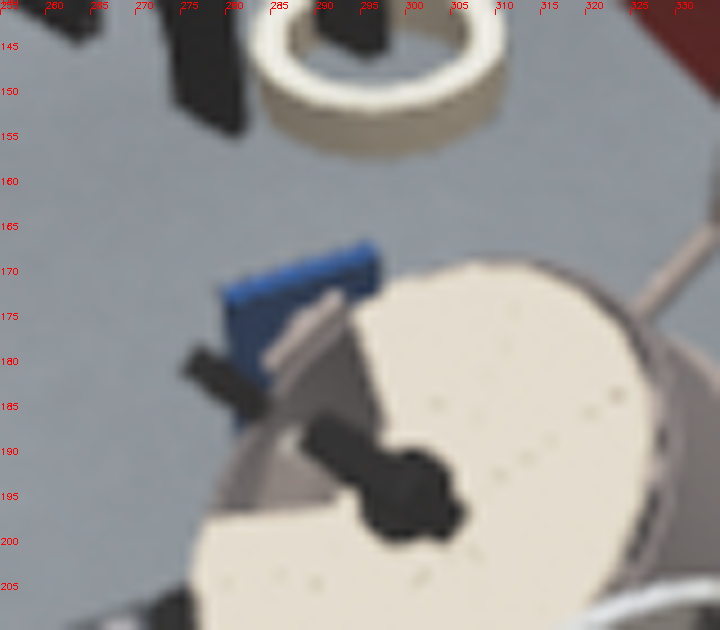

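```bash
python3 -m inch '[[-30,-40,0,0,0],[-30,-80,0,-5,0],[-30,-120,0,-10,0],[-30,-160,0,-15,0],[-30,-200,0,-18,0],[-30,-240,0,-18,0],[-30,-280,0,-18,0],[-30,-320,0,-18,0]]';python3 - <<'E'
from h import *
c=snap('side','side19');print(pointer(c));snap('top','top19')
E
python3 zz.py side19 255 140 335 210 9 zs19;python3 zz.py top19 255 150 345 240 7 zt19
```

```text
time_s: 25.0
tool_pos: [0.4652, -0.236, 0.2575]
ee_rot: [0.713, 0.702, 0.0, 0.001]
wrist_force: [-0.1, 0.1, -0.3]
opening: 0.001
(np.float64(0.0), np.float32(nan))h.py:39: RuntimeWarning: invalid value encountered in divide
  bg=np.interp(r,[-3.5,3.5],[v[:8].mean(),v[-8:].mean()]); w=np.clip(bg-v-6,0,None); P.append(q+n*(w@r)/w.sum())
h.py:43: RuntimeWarning: invalid value encountered in scalar divide
  p,q=loc((x0,y0)),loc((x0+5*vx,y0+5*vy)); return np.degrees(np.arctan2(q[1]-p[1],q[0]-p[0])),vy/vx
```

View pics/zs19.png

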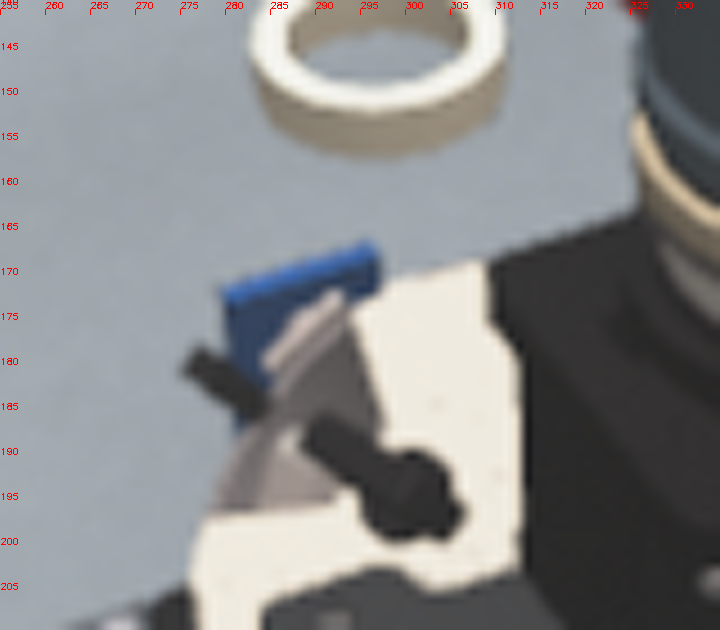

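View pics/zt19.png

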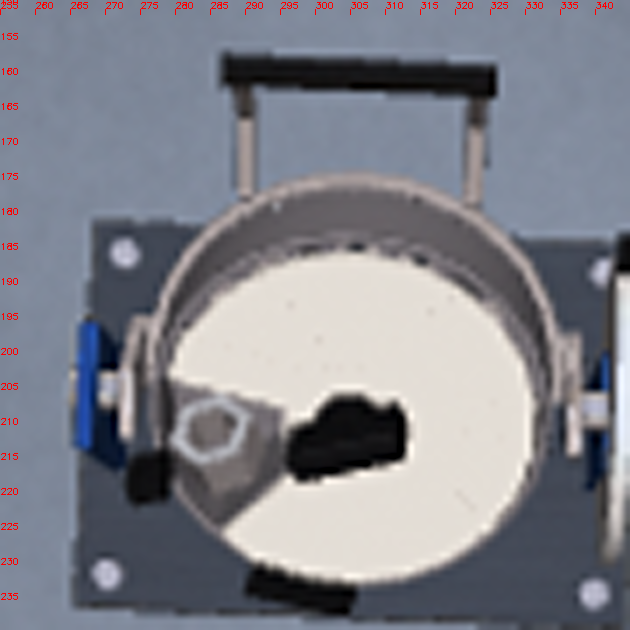

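```bash
python3 zz.py top19 272 195 302 230 18 zt19b; python3 zz.py top14 272 195 302 230 18 zt14b
python3 - <<'E'
from k import *
c=load('top19')
for z in(.005,-.003,-.01):
  for p in((284.2,211),(278.7,211),(289.5,211),(284,206.3),(284,215.7)):
    q=onplane(c,*p,z); print(z,p,q.round(4),np.degrees(np.arctan2(q[1],q[0])).round(1),np.hypot(*q[:2]).round(4))
E
```

```text
0.005 (284.2, 211) [-0.014   0.0577  0.005 ] 103.6 0.0594
0.005 (278.7, 211) [-0.0148  0.0731  0.005 ] 101.4 0.0746
0.005 (289.5, 211) [-0.0132  0.0428  0.005 ] 107.1 0.0448
0.005 (284, 206.3) [0.0011 0.0582 0.005 ] 88.9 0.0583
0.005 (284, 215.7) [-0.0293  0.0583  0.005 ] 116.7 0.0652
-0.003 (284.2, 211) [-0.0186  0.0584 -0.003 ] 107.7 0.0613
-0.003 (278.7, 211) [-0.0194  0.074  -0.003 ] 104.7 0.0765
-0.003 (289.5, 211) [-0.0178  0.0435 -0.003 ] 112.3 0.047
-0.003 (284, 206.3) [-0.0034  0.059  -0.003 ] 93.3 0.0591
-0.003 (284, 215.7) [-0.0341  0.059  -0.003 ] 120.0 0.0682
-0.01 (284.2, 211) [-0.0227  0.0591 -0.01  ] 111.0 0.0633
-0.01 (278.7, 211) [-0.0235  0.0748 -0.01  ] 107.4 0.0784
-0.01 (289.5, 211) [-0.0219  0.044  -0.01  ] 116.5 0.0492
-0.01 (284, 206.3) [-0.0074  0.0597 -0.01  ] 97.0 0.0601
-0.01 (284, 215.7) [-0.0383  0.0597 -0.01  ] 122.7 0.0709
```

View pics/zt19b.png

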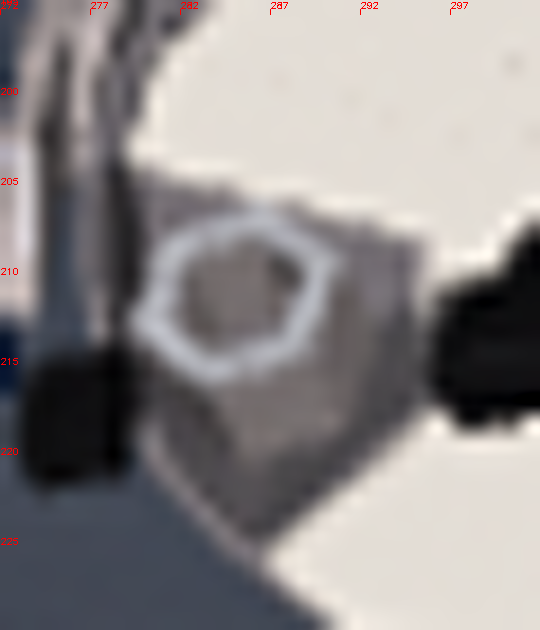

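View pics/zt14b.png

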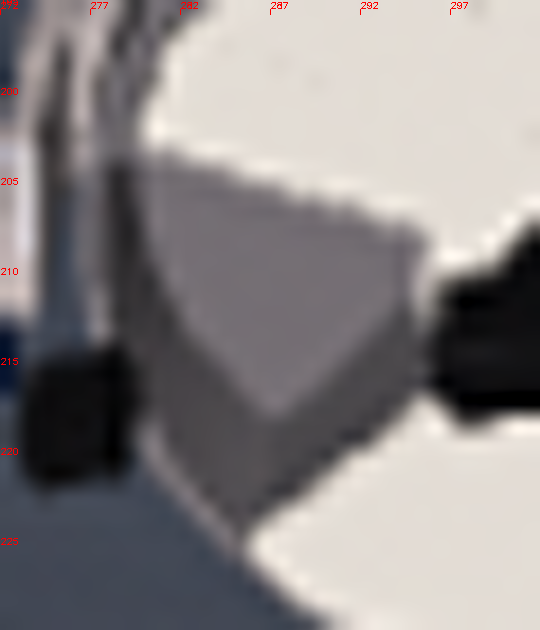

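```bash
python3 zz.py side19 272 172 302 205 18 zs19b; python3 zz.py side14 272 172 302 205 18 zs14b
python3 - <<'E'
from k import *
t=load('top19'); s=load('side19')
for a in((283.5,215.8),(289,213),(286,214.5),(280,212.5)):
    p,e=tri(t,a,s,(286.3,188.5)); print(a,fr(35).T@(p-C),e)
E
```

```text
(283.5, 215.8) [-0.02287906  0.05846282  0.01518644] 0.0013524203983659275
(289, 213) [-0.01489567  0.04444421  0.02370189] 0.011006925398060452
(286, 214.5) [-0.01923008  0.05209351  0.01898834] 0.004366267896618473
(280, 212.5) [-0.02374119  0.07057348  0.00158006] 0.004123443120944813
```

View pics/zs19b.png

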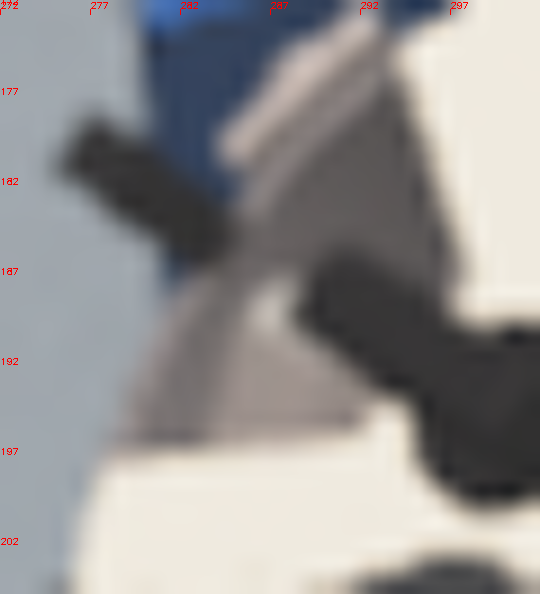

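View pics/zs14b.png

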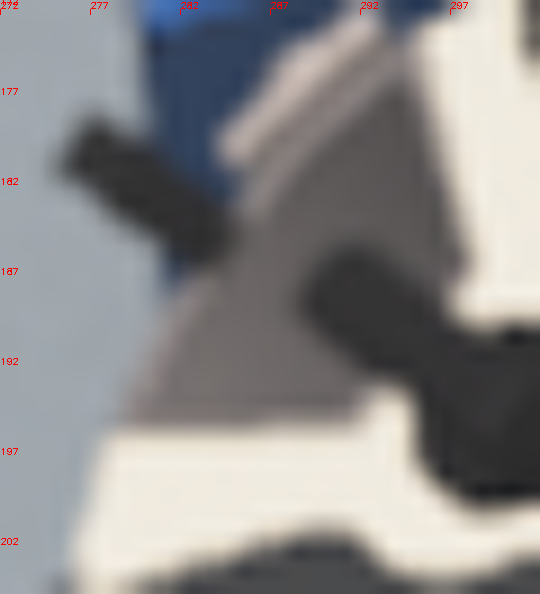

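Run:
```python
from h import *
o=env.get_obs(); print(o['qpos'].round(2),o['tool_pos'],o['time_s'])
for p in((-.023,.058,.015),(-.017,.058,0),(-.011,.058,-.015)): print(W(p).round(4))
```

```text
[-0.69  0.37  1.67 -0.    1.1  -0.67] [ 0.46659668 -0.24065084  0.25771296] 25.1
[0.4907 0.0948 0.1141]
[0.5042 0.0944 0.1052]
[0.5177 0.094  0.0964]
```

```bash
python3 -m inch '[[34,333,0,90,0],[34,333,0,90,0],[34,333,0,90,0],[34,333,0,90,0],[34,333,0,90,0],[34,333,0,90,0],[34,333,0,90,0],[34,333,0,90,0]]' 20; python3 -m inch '[[0,0,0,40,0],[0,0,0,40,0],[0,0,0,40,0],[0,0,0,40,0],[0,0,0,40,0],[0,0,0,40,0],[0,0,0,40,0]]'
```

```text
time_s: 25.77
tool_pos: [0.4988, 0.1003, 0.2574]
ee_rot: [0.286, 0.958, 0.0, 0.0]
wrist_force: [1.1, -0.6, -0.2]
opening: 0.0005
time_s: 26.35
tool_pos: [0.4989, 0.0984, 0.2573]
ee_rot: [-0.057, 0.998, 0.0, 0.0]
wrist_force: [-0.1, -0.9, 0.6]
opening: -0.0
```

```bash
python3 -m inch '[[2,-6,-30,-7,0],[2,-6,-70,-7,0],[2,-6,-105,-7,0],[2,-6,-115,-7,0],[2,-6,-115,-7,0],[2,-6,-115,-7,0]]';  python3 - <<'E'
from h import *
snap('side','side20'); print(env.get_obs()['tool_pos'],env.get_obs()['wrist_force'])
E
python3 zz.py side20 260 150 330 210 10 zs20
```

```text
time_s: 26.85
tool_pos: [0.5018, 0.0919, 0.1425]
ee_rot: [0.005, 1.0, 0.0, 0.0]
wrist_force: [-0.2, -0.3, 0.7]
opening: 0.0004
[0.50261006 0.09186172 0.14336367] [1.06812922 0.18197474 0.56862036]
```

View pics/zs20.png

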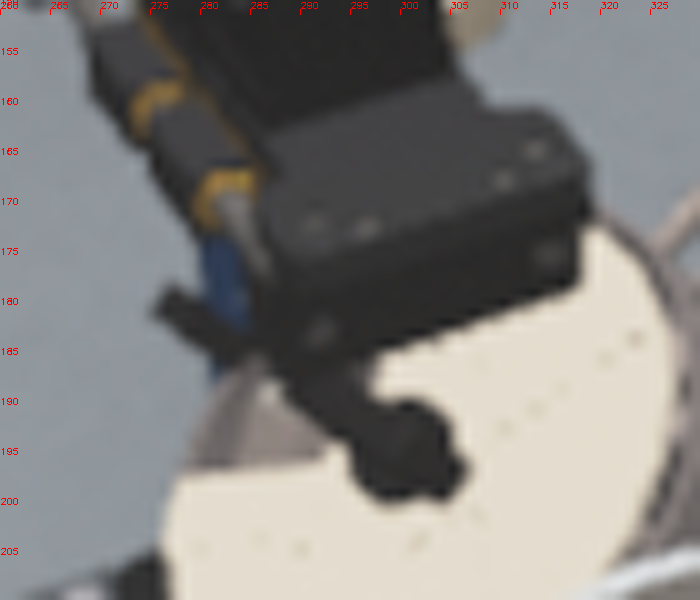

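```bash
python3 -m inch '[[0,0,-5,0,0],[0,0,-8,0,0],[0,0,-8,0,0]]';python3 -m inch '[[0,0,-3,0,0],[0,0,-5,0,0],[0,0,-5,0,0]]'
```

```text
time_s: 27.15
tool_pos: [0.5018, 0.0917, 0.1347]
ee_rot: [0.005, 1.0, -0.0, 0.001]
wrist_force: [0.4, 0.7, 0.1]
opening: 0.0005
time_s: 27.4
tool_pos: [0.5012, 0.0918, 0.1295]
ee_rot: [0.005, 1.0, 0.0, -0.0]
wrist_force: [-1.3, 1.3, 6.5]
opening: 0.0004
```

Contact with the nut at tip z ≈ 0.110, as expected; press a little further.

```bash
python3 -m inch '[[0,0,-2,0,0],[0,0,-3,0,0]]';python3 -m inch '[[0,0,-2,0,0],[0,0,-3,0,0]]'
```

```text
time_s: 27.57
tool_pos: [0.5009, 0.0919, 0.1279]
ee_rot: [0.005, 1.0, 0.0, -0.0]
wrist_force: [-5.6, 0.8, 23.9]
opening: 0.0004
time_s: 27.73
tool_pos: [0.5004, 0.0921, 0.1268]
ee_rot: [0.005, 1.0, 0.0, -0.001]
wrist_force: [-9.4, 1.4, 40.4]
opening: 0.0006
```

```bash
python3 -m inch '[[0,0,20,0,0],[0,0,60,0,0],[0,0,100,0,0],[0,-40,120,0,0],[0,-80,120,0,0],[0,-120,120,0,0],[0,-160,120,0,0],[0,-200,120,0,0]]';python3 -m inch '[[-30,-42,0,0,0],[-30,-84,0,0,0],[-30,-100,0,0,0]]';python3 - <<'E'
from h import *
c=snap('side','side21');snap('top','top21')
E
python3 zz.py side21 272 172 302 205 18 zs21;python3 zz.py top21 272 195 302 230 18 zt21
```

```text
time_s: 28.4
tool_pos: [0.5011, -0.11, 0.2434]
ee_rot: [0.005, 1.0, -0.0, 0.0]
wrist_force: [1.1, 0.1, 0.2]
opening: 0.0004
time_s: 28.65
tool_pos: [0.4699, -0.2117, 0.2429]
ee_rot: [0.006, 1.0, -0.001, -0.0]
wrist_force: [-0.1, 0.0, -0.2]
opening: 0.0004
```

View pics/zs21.png

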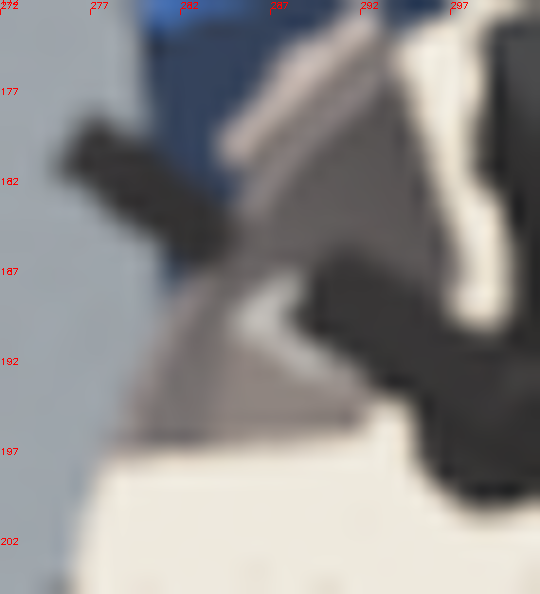

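View pics/zt21.png

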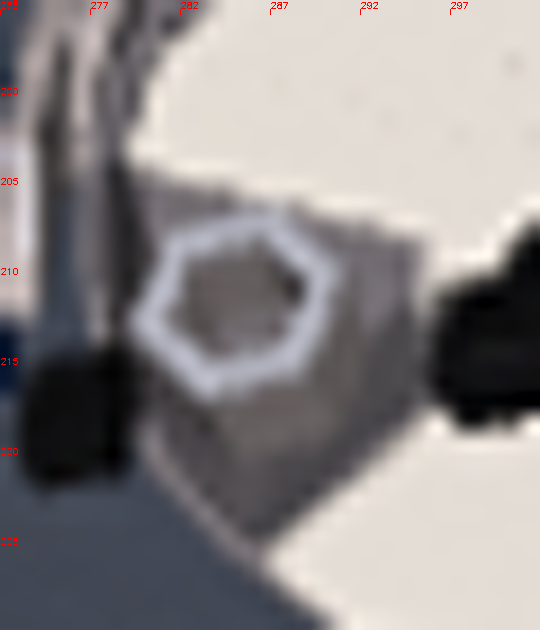

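Run:
```python
from k import *
t=load('top21'); s=load('side21'); F=fr(35)
L=[]
for a,b in(((283.7,216.2),(285.6,189.8)),((288.6,215),(291.5,193.6)),((288.6,215),(290.8,193))):
    p,e=tri(t,a,s,b); print(a,b,(F.T@(p-C)).round(4),p.round(4),round(e,4))
# hexagon face: assume size → depth?  vertices in top
V=[(279.7,212.6),(281.5,208.3),(286.8,206.9),(289.9,209.8),(288.4,215),(283.7,216.2)]
for z in(.10,.105,.11,.115,.12):
    P=np.array([onz(t,u,v,z)[:2] for u,v in V]); print(z,[round(np.linalg.norm(P[i]-P[i+3])*1e3,1) for i in range(3)],P.mean(0).round(4))
```

```text
(283.7, 216.2) (285.6, 189.8) [-0.0262  0.0583  0.0131] [0.4892 0.0952 0.1107] 0.0001
(288.6, 215) (291.5, 193.6) [-0.0235  0.0443  0.0045] [0.4959 0.081  0.1052] 0.0056
(288.6, 215) (290.8, 193) [-0.0228  0.0444  0.0071] [0.495  0.0811 0.1078] 0.0041
0.1 [np.float64(29.9), np.float64(27.4), np.float64(27.8)] [0.5035 0.0927]
0.105 [np.float64(29.8), np.float64(27.3), np.float64(27.7)] [0.5031 0.0923]
0.11 [np.float64(29.6), np.float64(27.2), np.float64(27.5)] [0.5026 0.0919]
0.115 [np.float64(29.5), np.float64(27.0), np.float64(27.4)] [0.5022 0.0915]
0.12 [np.float64(29.4), np.float64(26.9), np.float64(27.3)] [0.5018 0.0911]
```

```bash
python3 -m inch '[[18,302,0,0,0],[18,302,0,0,0],[18,302,0,0,0],[18,302,0,0,0],[18,302,0,0,0],[18,302,0,0,0],[18,302,0,0,0],[18,302,0,0,0]]';python3 -m inch '[[0,0,-40,0,0],[0,0,-80,0,0],[0,0,-104,0,0],[0,0,-104,0,0],[0,0,-104,0,0]]'
```

```text
time_s: 29.42
tool_pos: [0.488, 0.0997, 0.243]
ee_rot: [0.002, 1.0, 0.001, -0.0]
wrist_force: [0.6, 0.7, -0.2]
opening: 0.0007
time_s: 29.83
tool_pos: [0.4882, 0.0941, 0.1382]
ee_rot: [0.005, 1.0, 0.0, -0.002]
wrist_force: [-0.3, -0.1, 0.9]
opening: 0.0005
```

```bash
python3 -m inch '[[0,-2,-4,0,0],[0,-2,-8,0,0],[0,-2,-8,0,0]]';python3 -m inch '[[0,0,-2,0,0],[0,0,-4,0,0],[0,0,-4,0,0]]'
```

```text
time_s: 30.08
tool_pos: [0.4901, 0.0914, 0.1319]
ee_rot: [0.005, 1.0, -0.0, 0.001]
wrist_force: [0.7, 0.7, 0.2]
opening: 0.0003
time_s: 30.33
tool_pos: [0.4892, 0.0918, 0.1283]
ee_rot: [0.005, 1.0, 0.0, 0.0]
wrist_force: [-2.5, 0.4, 8.7]
opening: 0.0004
```

```bash
python3 -m inch '[[-1,0,-2,0,0],[-2,0,-3,0,0]]';python3 -m inch '[[0,0,-2,0,0],[0,0,-2,0,0]]'
```

```text
time_s: 30.5
tool_pos: [0.4884, 0.0919, 0.1269]
ee_rot: [0.005, 1.0, 0.0, 0.002]
wrist_force: [-3.6, 1.0, 26.8]
opening: 0.0005
time_s: 30.67
tool_pos: [0.4879, 0.0921, 0.1261]
ee_rot: [0.005, 1.0, 0.0, 0.002]
wrist_force: [-7.0, 0.6, 30.9]
opening: 0.0002
```

```bash
python3 -m inch '[[0,0,12,0,0],[-7,0,12,0,0],[-7,0,12,0,0],[-7,0,4,0,0],[-7,0,4,0,0]]';python3 -m inch '[[0,0,-2,0,0],[0,0,-3,0,0],[0,0,-3,0,0]]';python3 -m inch '[[0,0,-2,0,0],[0,0,-3,0,0],[0,0,-3,0,0]]'
```

```text
time_s: 31.08
tool_pos: [0.4784, 0.092, 0.1251]
ee_rot: [0.005, 1.0, 0.0, -0.002]
wrist_force: [-2.1, 0.7, 3.7]
opening: 0.0007
time_s: 31.33
tool_pos: [0.4799, 0.0916, 0.1217]
ee_rot: [0.005, 1.0, 0.0, -0.001]
wrist_force: [0.0, 0.1, -0.4]
opening: 0.0007
time_s: 31.58
tool_pos: [0.4805, 0.0916, 0.1195]
ee_rot: [0.005, 1.0, 0.0, -0.0]
wrist_force: [0.8, 0.3, 0.1]
opening: 0.0003
```

```bash
python3 - <<'E'
from h import *
c=snap('side','side22')
E
python3 zz.py side22 267 165 307 205 14 zs22; python3 -m inch '[[0,0,20,0,0],[0,0,60,0,0],[0,0,100,0,0],[0,-40,120,0,0],[0,-80,120,0,0],[0,-120,120,0,0],[0,-160,120,0,0],[0,-200,120,0,0]]';python3 -m inch '[[-15,-42,0,0,0],[-15,-84,0,0,0],[-15,-100,0,0,0]]';python3 - <<'E'
from h import *
c=snap('side','side23');snap('top','top23')
E
python3 zz.py side23 272 172 302 205 18 zs23;python3 zz.py top23 272 195 302 230 18 zt23
```

```text
time_s: 32.3
tool_pos: [0.4801, -0.11, 0.2404]
ee_rot: [0.005, 1.0, -0.0, 0.0]
wrist_force: [0.5, 0.2, -0.5]
opening: 0.0003
time_s: 32.55
tool_pos: [0.4651, -0.2132, 0.2402]
ee_rot: [0.007, 1.0, -0.001, 0.001]
wrist_force: [1.3, -0.6, 0.2]
opening: 0.0003
```

View pics/zs23.png

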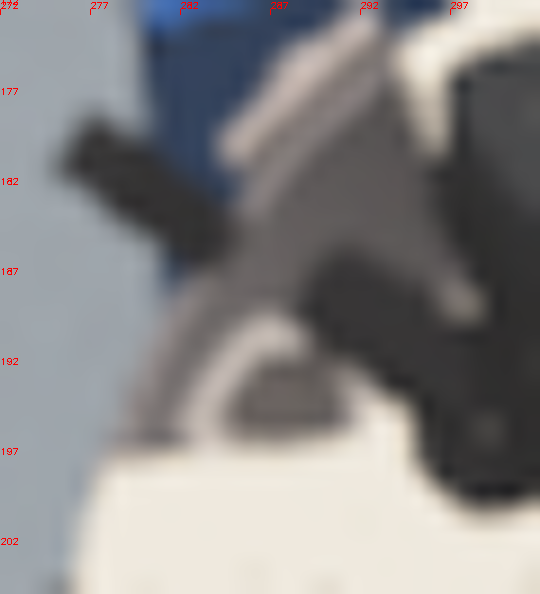

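View pics/zt23.png

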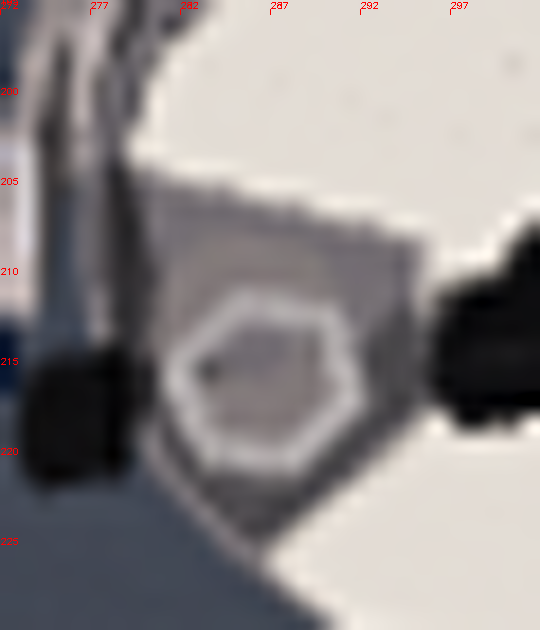

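Run:
```python
from k import *
c=load('top23'); print(edges(c,(279.4,204.3),(295,208.3),(286.3,225),(295.7,216)))
for phi in range(97,172,6):
    c,cl,d=solve(phi,-1,.017,.010,ty=90); print(phi,'TCP',(c[:2]*1e3).round(1),round(c[2]*1e3+19,1),'lidclear',round(cl*1e3,1))
print(env.get_obs()['tool_pos'])
```

```text
(array([ 78.1, 135.4,  76.4, 139.8]), np.float64(106.7), np.float64(108.1))
97 TCP [475.2  16.5] 155.0 lidclear 20.0
103 TCP [476.7  13.4] 156.0 lidclear 20.1
109 TCP [478.5  10.5] 157.1 lidclear 20.1
115 TCP [481.4   8.3] 158.2 lidclear 18.6
121 TCP [484.    6.2] 159.3 lidclear 17.7
127 TCP [488.5   6. ] 160.4 lidclear 16.0
133 TCP [493.1   6.8] 161.5 lidclear 13.5
139 TCP [497.    7.9] 162.5 lidclear 11.9
145 TCP [500.4   9.3] 163.4 lidclear 10.4
151 TCP [503.3  10.9] 164.3 lidclear 9.3
157 TCP [506.   12.6] 165.2 lidclear 8.1
163 TCP [508.3  14.6] 165.9 lidclear 7.4
169 TCP [510.3  16.7] 166.6 lidclear 6.8
[ 0.46570817 -0.21239356  0.24007613]
```

```bash
python3 -m inch '[[-6,223,0,0,0],[-6,223,0,0,0],[-6,223,0,0,0],[-6,223,0,0,0],[-6,223,0,0,0],[-6,223,-20,0,0],[-6,223,-60,0,0],[-6,223,-87,0,0]]';python3 -m inch '[[0,0,0,0,0],[0,0,0,0,0],[0,0,0,0,0]]'
```

```text
time_s: 33.32
tool_pos: [0.4583, 0.0175, 0.1521]
ee_rot: [0.003, 1.0, 0.0, 0.0]
wrist_force: [0.2, 0.8, 0.2]
opening: 0.0002
time_s: 33.57
tool_pos: [0.4599, 0.0149, 0.1539]
ee_rot: [0.005, 1.0, -0.0, 0.001]
wrist_force: [-0.7, 0.2, 0.3]
opening: 0.0009
```

```bash
python3 -m inch '[[10,-3,0,0,0],[17,-4,0,0,0],[20,-7,1,0,0],[23,-9,2,0,0],[26,-9,3,0,0],[29,-9,5,0,0],[32,-8,6,0,0],[35,-7,7,0,0]]';python3 - <<'E'
from h import *
c=snap('side','side24')
E
python3 zz.py side24 262 150 332 226 8 zs24
```

```text
time_s: 34.23
tool_pos: [0.4945, 0.0066, 0.1607]
ee_rot: [0.005, 1.0, -0.001, -0.0]
wrist_force: [-3.1, -3.7, -0.3]
opening: 0.0007
```

View pics/zs24.png

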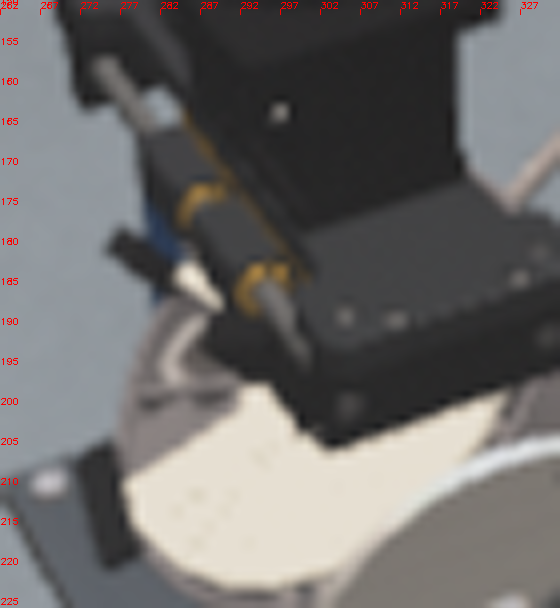

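```bash
cat >> k.py <<'E'
def ang(c,p):
    q=onplane(c,*p,.019); return np.degrees(np.arctan2(q[1],q[0])).round(1)%360, np.hypot(*q[:2]).round(4)
E
python3 - <<'E'
from k import *
c=load('side24'); print(ang(c,(277.6,210.3)),ang(c,(286,204.5)))
for a in(190,195,200,205): print(a,[proj(c,W((r*np.cos(np.radians(a)),r*np.sin(np.radians(a)),.019))).round(1).tolist() for r in(.03,.073)])
E
```

```text
(np.float64(165.9), np.float64(0.0735)) (np.float64(164.3), np.float64(0.0463))
190 [[293.1, 204.8], [282.0, 218.2]]
195 [[293.7, 205.3], [283.4, 219.5]]
200 [[294.4, 205.7], [284.9, 220.5]]
205 [[295.1, 206.1], [286.5, 221.4]]
```

```bash
python3 -m inch '[[4,1,2,0,0],[7,3,3,0,0],[10,5,4,0,0],[12,6,5,0,0],[12,7,5,0,0]]';python3 - <<'E'
from h import *
c=snap('side','side25')
E
python3 zz.py side25 262 150 332 226 8 zs25
```

```text
time_s: 34.7
tool_pos: [0.5077, 0.0146, 0.1654]
ee_rot: [0.005, 1.0, -0.0, 0.001]
wrist_force: [-0.6, -4.9, 1.4]
opening: 0.0004
```

View pics/zs25.png

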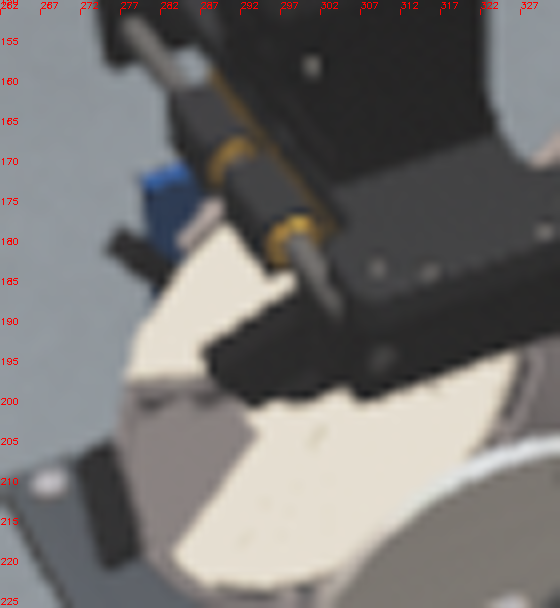

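```bash
python3 - <<'E'
from k import *
c=load('side25'); print(ang(c,(283.6,219)),ang(c,(288.5,212.3)),ang(c,(277.4,197.8)),ang(c,(287,196.8)))
E
python3 zz.py side25 268 186 304 226 14 zs25b
```

```text
(np.float64(194.8), np.float64(0.0717)) (np.float64(194.7), np.float64(0.0514)) (np.float64(136.6), np.float64(0.075)) (np.float64(136.5), np.float64(0.0436))
```

View pics/zs25b.png

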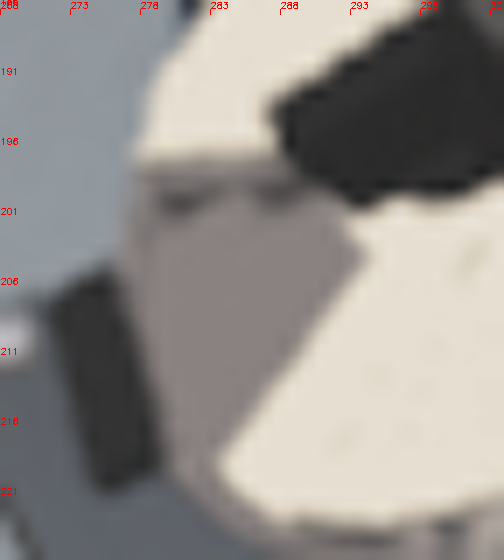

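```bash
python3 -m inch '[[0,-12,2,0,0],[0,-20,30,0,0],[0,-30,70,0,0],[0,-60,100,0,0],[-20,-100,100,0,0],[-40,-140,100,0,0],[-60,-180,100,0,0],[-80,-220,100,0,0]]';python3 -m inch '[[-40,-42,0,0,0],[-60,-84,0,0,0],[-60,-120,0,0,0],[-60,-120,0,0,0]]';python3 - <<'E'
from h import *
c=snap('side','side26');snap('top','top26')
try: print(pointer(c))
except Exception as e: print(e)
E
python3 zz.py top26 255 150 345 240 7 zt26; cp pics/full_side26.png pics/v26.png
```

```text
time_s: 35.42
tool_pos: [0.4316, -0.1955, 0.2656]
ee_rot: [0.005, 1.0, -0.0, 0.001]
wrist_force: [0.0, -0.9, -0.2]
opening: 0.0006
time_s: 35.75
tool_pos: [0.3714, -0.32, 0.2657]
ee_rot: [0.008, 1.0, -0.002, 0.002]
wrist_force: [0.4, -0.7, 0.1]
opening: 0.0003
(np.float64(0.0), np.float32(nan))h.py:39: RuntimeWarning: invalid value encountered in divide
  bg=np.interp(r,[-3.5,3.5],[v[:8].mean(),v[-8:].mean()]); w=np.clip(bg-v-6,0,None); P.append(q+n*(w@r)/w.sum())
h.py:43: RuntimeWarning: invalid value encountered in scalar divide
  p,q=loc((x0,y0)),loc((x0+5*vx,y0+5*vy)); return np.degrees(np.arctan2(q[1]-p[1],q[0]-p[0])),vy/vx
```

View pics/zt26.png

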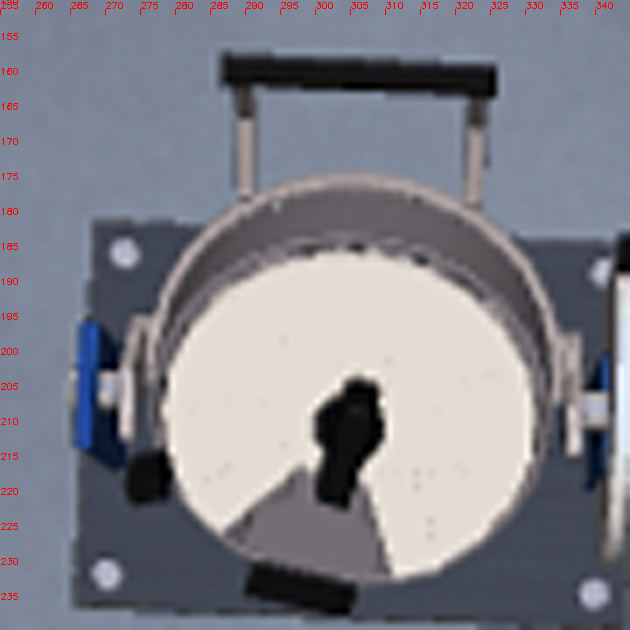

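View pics/v26.png

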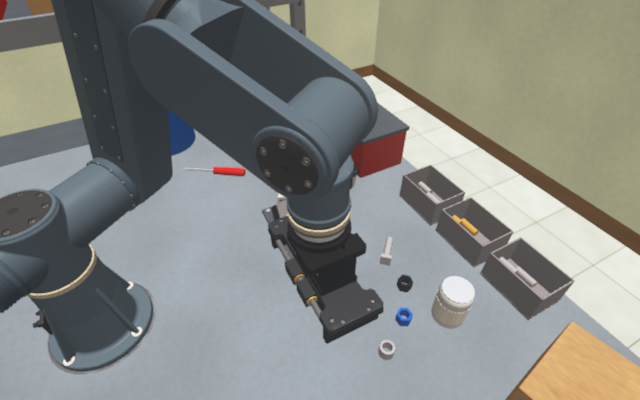

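```bash
python3 -m inch '[[-100,-220,0,0,0],[-100,-220,0,0,0],[-100,-220,0,0,0],[-100,-220,0,0,0],[-100,-220,0,0,0],[-100,-220,0,0,0],[-100,-220,0,0,0],[-100,-220,0,0,0]]'
python3 - <<'E'
from k import *
c=load('top26'); print(edges(c,(285.8,226),(297,217.3),(309.6,232.3),(306.3,219.8)))
q=[onplane(c,*p,.014) for p in((290.5,233),(304.5,235.5))]; print([np.degrees(np.arctan2(a[1],a[0])).round(1)%360 for a in q])
c=snap('side','side27'); print(pointer(c)); snap('top','top27')
E
python3 zz.py side27 265 130 365 250 5 zs27
```

```text
time_s: 36.52
tool_pos: [0.2723, -0.5341, 0.2644]
ee_rot: [0.006, 1.0, 0.001, 0.001]
wrist_force: [-0.3, 0.2, -0.4]
opening: 0.0006
(array([ 136.4, -167.6,  134.1, -165.7]), np.float64(-15.6), np.float64(-15.8))
[np.float64(154.3), np.float64(181.0)]
(np.float64(0.0), np.float32(nan))h.py:39: RuntimeWarning: invalid value encountered in divide
  bg=np.interp(r,[-3.5,3.5],[v[:8].mean(),v[-8:].mean()]); w=np.clip(bg-v-6,0,None); P.append(q+n*(w@r)/w.sum())
h.py:43: RuntimeWarning: invalid value encountered in scalar divide
  p,q=loc((x0,y0)),loc((x0+5*vx,y0+5*vy)); return np.degrees(np.arctan2(q[1]-p[1],q[0]-p[0])),vy/vx
```

View pics/zs27.png

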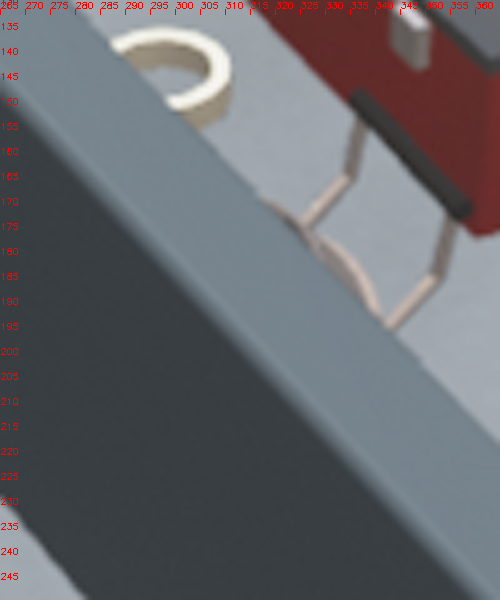

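View pics/top27.png

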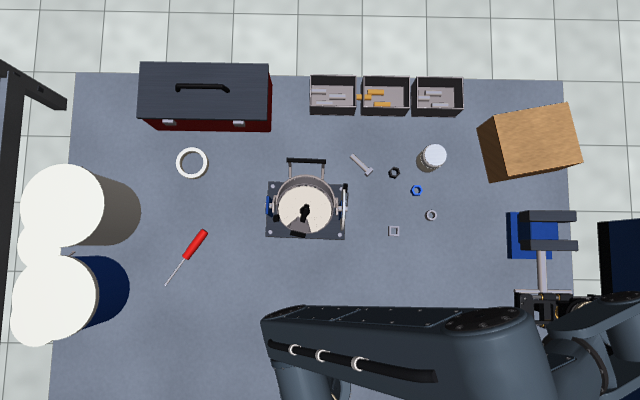

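```bash
python3 -m inch '[[230,515,0,0,0],[230,515,0,0,0],[230,515,0,0,0],[230,515,0,0,0],[230,515,0,0,0],[230,515,0,0,0],[230,515,0,0,0],[230,515,0,0,0]]'; python3 -m inch '[[0,0,0,0,0]]'
```

```text
time_s: 37.28
tool_pos: [0.4082, -0.225, 0.2653]
ee_rot: [0.004, 1.0, 0.001, 0.0]
wrist_force: [0.4, -0.0, 0.8]
opening: 0.0007
time_s: 37.37
tool_pos: [0.4087, -0.2197, 0.265]
ee_rot: [0.0, 1.0, 0.003, -0.0]
wrist_force: [-0.3, -0.7, -0.4]
opening: 0.0007
```

```bash
python3 -m inch '[[99,209,0,0,0],[99,209,0,0,0],[99,209,0,0,0],[99,209,0,0,0],[99,209,0,0,0],[99,209,0,0,0],[99,209,0,0,0],[99,209,-30,0,0]]'; python3 -m inch '[[0,0,-30,0,0],[0,0,-50,0,0],[0,0,-50,0,0],[0,0,-50,0,0]]'
```

```text
time_s: 38.03
tool_pos: [0.5104, -0.0188, 0.2394]
ee_rot: [0.002, 1.0, -0.002, 0.006]
wrist_force: [0.4, 0.1, -0.4]
opening: 0.0003
time_s: 38.37
tool_pos: [0.5056, -0.0202, 0.1846]
ee_rot: [0.005, 1.0, 0.0, -0.001]
wrist_force: [-0.3, -0.5, 0.8]
opening: 0.0004
```

```bash
python3 -m inch '[[2,10,-10,0,0],[2,20,-19,0,0],[2,28,-19,0,0],[2,31,-19,0,0],[2,31,-19,0,0]]'; python3 -m inch '[[0,2,0,0,0],[0,4,0,0,0],[0,4,0,0,0]]'
```

```text
time_s: 38.78
tool_pos: [0.509, 0.0116, 0.1664]
ee_rot: [0.004, 1.0, -0.0, 0.0]
wrist_force: [0.0, -0.0, 0.3]
opening: 0.0004
time_s: 39.03
tool_pos: [0.5093, 0.0143, 0.1664]
ee_rot: [0.005, 1.0, -0.0, 0.0]
wrist_force: [0.2, 0.2, 0.8]
opening: 0.0005
```

```bash
python3 -m inch '[[0,1,0,0,0],[0,1,0,0,0]]'; python3 -m inch '[[0,1,0,0,0],[0,1,0,0,0]]'; python3 -m inch '[[0,1,0,0,0],[0,1,0,0,0]]'
python3 - <<'E'
from k import *
c=snap('side','side28')
E
python3 zz.py side28 268 186 304 226 14 zs28
```

```text
time_s: 39.2
tool_pos: [0.5094, 0.0146, 0.1663]
ee_rot: [0.005, 1.0, -0.001, 0.0]
wrist_force: [-0.3, -3.6, 1.1]
opening: 0.0004
time_s: 39.37
tool_pos: [0.5098, 0.0155, 0.1665]
ee_rot: [0.005, 1.0, -0.001, 0.001]
wrist_force: [-0.2, -4.2, 3.2]
opening: 0.0004
time_s: 39.53
tool_pos: [0.5102, 0.0166, 0.1667]
ee_rot: [0.005, 1.0, -0.001, 0.001]
wrist_force: [0.4, -4.9, 3.8]
opening: 0.0007
```

View pics/zs28.png

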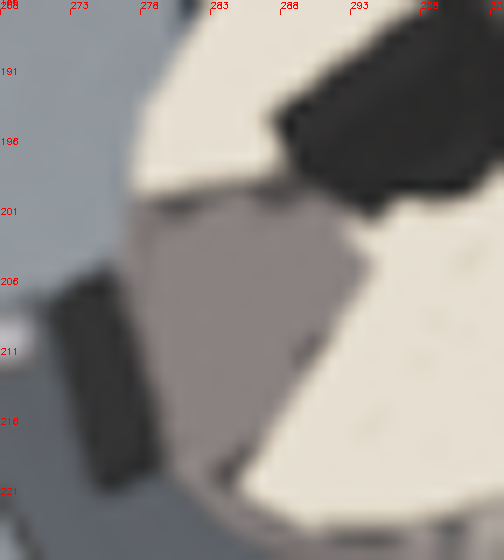

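```bash
python3 -m inch '[[0,-14,2,0,0],[0,-22,30,0,0],[0,-30,70,0,0],[0,-60,100,0,0],[-20,-100,100,0,0],[-40,-140,100,0,0],[-60,-180,100,0,0],[-80,-220,100,0,0]]';python3 -m inch '[[-220,-360,0,0,0],[-220,-360,0,0,0],[-220,-360,0,0,0],[-220,-360,0,0,0],[-220,-360,0,0,0],[-220,-360,0,0,0],[-220,-360,0,0,0],[-220,-360,0,0,0]]';python3 -m inch '[[0,0,0,0,0],[0,0,0,0,0]]';python3 - <<'E'
from k import *
c=snap('side','side29'); snap('top','top29'); o=env.get_obs(); print(o['qpos'].round(2),o['time_s'])
E
python3 zz.py top29 255 150 345 240 7 zt29; python3 zz.py side29 255 120 375 250 5 zs29
```

```text
time_s: 40.25
tool_pos: [0.4337, -0.1915, 0.266]
ee_rot: [0.005, 1.0, 0.001, 0.0]
wrist_force: [0.5, -1.1, 0.1]
opening: 0.0007
time_s: 40.92
tool_pos: [0.26, -0.4762, 0.2656]
ee_rot: [0.006, 1.0, 0.001, 0.001]
wrist_force: [1.3, -0.6, -0.5]
opening: 0.0003
time_s: 41.08
tool_pos: [0.2599, -0.4768, 0.2653]
ee_rot: [0.007, 1.0, 0.001, 0.001]
wrist_force: [-0.1, 0.6, -0.1]
opening: 0.0005
[-1.27  0.39  1.61  0.    1.14 -2.84] 41.1833
```

View pics/zt29.png

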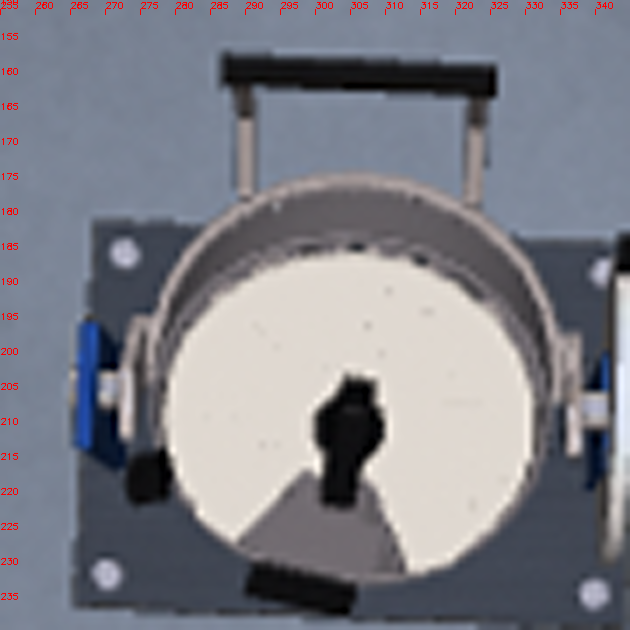

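View pics/zs29.png

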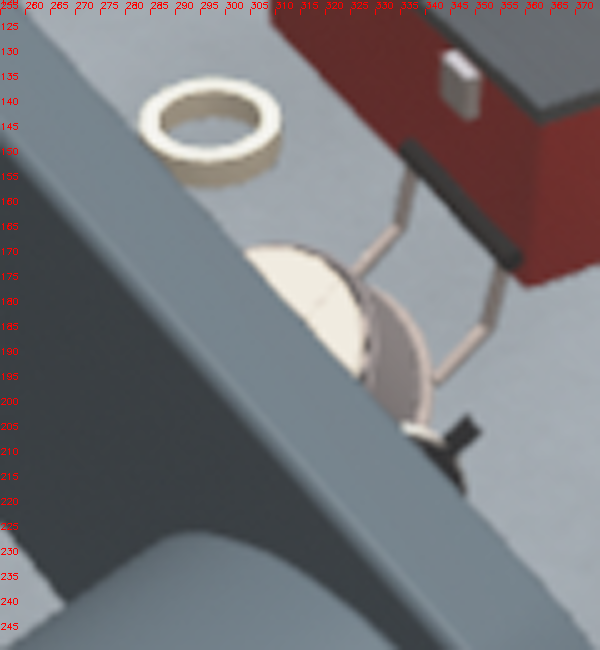

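```bash
python3 -m inch '[[0,0,0,-60,0],[0,0,0,-60,0],[0,0,0,-60,0],[0,0,0,-60,0],[-46,-110,-20,-60,0],[-46,-110,-20,-60,0],[-46,-110,-20,-60,0],[-46,-110,-20,-60,0]]';python3 - <<'E'
from k import *
c=snap('side','side30'); snap('top','top30'); o=env.get_obs(); print(o['qpos'].round(2),o['time_s'],o['tool_pos'])
t=load('top29'); print(edges(t,(287,227.3),(297,217.5),(312,231.7),(307.5,219.8)))
print(pointer(c),pointer(load('side3')))
E
python3 zz.py side30 255 130 375 260 5 zs30
```

```text
time_s: 41.85
tool_pos: [0.2137, -0.5901, 0.2447]
ee_rot: [0.487, 0.873, -0.002, 0.001]
wrist_force: [0.4, 0.7, 0.4]
opening: 0.0006
[-1.4   0.52  1.43  0.    1.19 -1.96] 41.95 [ 0.21574082 -0.58466357  0.24497893]
(array([ 140.4, -162. ,  140.5, -160.4]), np.float64(-10.8), np.float64(-9.9))
(np.float64(36.64213061411956), np.float32(-0.93760633)) (np.float64(36.57961391274176), np.float32(-0.93632483))
```

View pics/zs30.png

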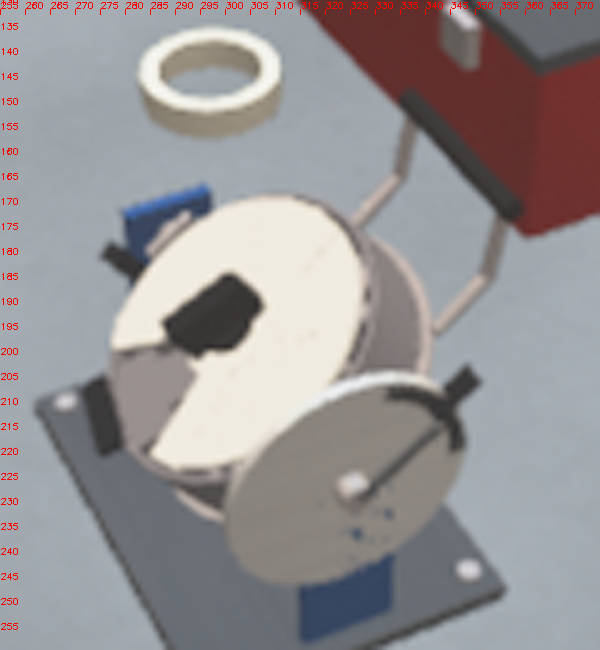

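Run:
```python
from h import *
a=load('top0')['img'][130:260,340:460].astype(int); b=load('top30')['img'][130:260,340:460].astype(int)
d=abs(a-b).max(2)>60; ys,xs=np.nonzero(d); print(d.sum(), xs.min()+340,xs.max()+340,ys.min()+130,ys.max()+130)
print(order.close_job())
```

```text
15 388 396 194 202
the job is handed in; nothing more can be done
None
```

I did all the steps in the order asked and handed the job in at about 42 s, with the arm clear of everything.

- **Tilt:** I raised the drum by its rear handle and released it. The handle's arc, its position in the images, and the pointer lying parallel to the long tick agree on 34.3 to 35 degrees. The raw pointer angle read 36.6, but the tick reads high by a similar amount. The final pointer reading matched the one taken just after letting go, so the drum held its tilt.
- **Lid to the pocket:** I turned the lid by pushing on the knob. It overshot the fin by about 13 degrees and I pushed it back, leaving the opening at about 107 degrees against the fin's 107 to 108.
- **Nut:** It first settled at an angle, with one corner close to the lid. I pressed it down with the closed fingers (up to about 40 N measured at the wrist) until both views showed it lying flat on the pocket floor. While I was letting go of the nut, a finger also touched the lid at about 16 N. The drum did not shift either time.
- **Closing:** The first close stopped about 3 degrees short, so I nudged it on. The last top view puts the opening at 169 to 170 degrees against the bar's 167.7, so about 2 degrees past. The side view showed the opening evenly placed over the solid sector.
- **Other things:** In the area around the nut, the before and after top views differ only where the nut had been. The rest of the bench looked unchanged by eye.

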